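# Lap a bracket strip on its spring bed and log it

### The job

Take the lapping block out of the orange tray and make a full stroke along the clamped metal strip, from flush with the strip's green end to flush with its red end, with the block flat, in line with the strip and pressing the spring bed steadily about halfway down all the way, never onto its stop. Then set the block down (do not drop it) flat in the tray again, let go, and log the piece by pressing the red paddle of the tally counter down to its stop and releasing it. Leave everything else where it is.

Things in the scene. Friction and masses are not known exactly. Their poses are not given: they have to be found in the camera images.
- block: lapping block: black abrasive sole 40 (x) x 60 (y) x 16 mm, with an upright wooden grip 24 (x) x 56 (y) mm on top of it, from 16 to 52 mm above the underside; about 0.25 kg. Origin: centre of the underside; y along its length, z up. It starts lying upright in the tray.
- tray: shallow orange tool tray, fixed, 110 (x) x 140 (y) mm outside, walls 5 mm thick and 14 mm high, floor 5 mm thick. Origin: centre of its underside; z up.
- nest: grey fixed fixture 86 (x) x 176 (y) mm on the table, which carries the black spring bed and the strip, whose top is 60 mm above the table at rest. Origin: centre of its underside; y along the strip towards the red end.
- bed (a joint): how far the spring bed with the strip is pressed straight down, m: 0 at rest, 0.014 at its stop. It yields from about 2 N and takes about 9 N at the stop (500 N/m).
- strip_mid (a point): centre of the top face of the bare metal strip, which is clamped on the bed: 44 (x) x 160 (y) mm. It moves down with the bed; y points along the strip from the green end to the red end, z up. Coloured tabs (green at -y, red at +y) stick out 14 mm past the strip's ends, 13 mm below its top face.
- strip_start (a point): point on the strip's top face 50 mm from its middle towards the green end: with the block's centre here, the block's end is 0 mm from the strip's green end (flush).
- strip_finish (a point): point on the strip's top face 50 mm from its middle towards the red end: with the block's centre here, the block's end is flush with the strip's red end.
- tally: tally counter, fixed: dark base plate 130 (x) x 80 (y) x 10 mm, blue counter housing 34 x 80 mm, 56 mm tall, at its +x end, and a red paddle before it. Origin: centre of its underside.
- paddle (a joint): angle of the red spring paddle, rad: 0 at rest (sloping up away from the housing), 0.3 at its stop (level). It takes 2.5 N at the pad to start and 8 N to hold at the stop, and springs back.
- paddle_pad (a point): centre of the black rubber pad on the upper face of the red paddle (paddle 88 x 60 mm, hinged on the tally's y axis 26 mm to +x of its origin and 18 mm up). The pad lies 68 mm from the hinge: about 43 mm above the table at rest, 23 mm at the stop.
- cup1: chrome reflector cup, loose, 60 mm across, 26 mm tall; origin at the centre of its underside. Leave alone.
- cup2: another chrome reflector cup, the same size. Leave alone.
- bottle: white bottle, loose, 52 mm across, 150 mm tall; origin at the centre of its underside. Leave alone.
- spare: spare metal strip, loose on the table, 44 x 160 x 6 mm, with four dark holes; origin at the centre of its underside. Leave alone.
- caliper: digital caliper, loose on the table, 170 mm long (y), 10 mm tall; origin at the underside of its beam's middle. Leave alone.
There are look-alikes about, which are no part of the job. What is shaped like the nest but yellow is not meant.

How it is judged:
By the outcome, as a careful person would: the job done as asked, in the order asked, and still so for the second after the job is handed in, with the robot touching nothing.
It also fails if it takes over 64 s, if anything falls off the work surface, if the arm or the gripper's body presses on something with over 40 N, if the wrist force passes 120 N, or if a joint passes its speed limit or range.

### The arm

A 6-joint arm with a two-finger parallel gripper is mounted at the origin on the work surface. World frame = base frame: x ahead of the robot, y to its left, z up, the work surface at z = 0. Lengths are in m, angles in rad, forces in N, time in s.
With the tool pointing down it reaches from about 0.275 to 0.725 m from the base axis. Payload 15.9 kg.
Tool frame: the origin (TCP) lies on the centre line of the jaws, within the pads' length; the fingertips stand 14 mm ahead of it and the grasp point (between the pads) lies 5 mm behind it (r.tip_extent is the distance from the TCP to the fingertips, in m); z points along the fingers, y is the line along which they close (so a half turn about z gives the same grasp; the last joint's range is limited). The gripper opens to 85 mm and grips with 20 to 120 N. Pads are 22 mm wide; open, the fingers measure 114 mm over their backs; the gripper's body (76 mm by 85 mm) begins 54 mm behind the grasp point. The pads swing forward as they close: fully open they stand 13 mm farther back than shut.
Start: joints at [1.308, 0.213, -0.034, 1.323, 0, 1.571], TCP at [0.13, 0.483, 0.245] pointing down, gripper open.
Joint ranges: [-2.98, 2.98], [-0.74, 1.72], [-1.14, 1.35], [-2.1, 2.04], [-1.57, 1.44], [-3.14, 3.14]. Speed limits (rad/s): [1.89, 1.89, 2.39, 2.57, 3.14, 3.14].

### API

Orientations are given as a rotation vector (axis times angle).
In Python, from bench import r gives the robot as it stands.
- The arm moves only by the tool move_arm, never from a script. Its argument "motion" is a list of rows, each an object of numbers: "dx", "dy", "dz": the shift along the tool's x, y, z each as a share of 20 mm, from -1 to 1; "twist": the turn about the tool's z as a share of 0.12 rad, from -1 to 1; "gripper": the closure, from 0 (fully open) to 1 (shut). In form: [{"dx": .., "dy": .., "dz": .., "twist": .., "gripper": ..}, ...]. A call has 1 to 8 rows; each row shifts and turns the commanded pose from where the row before left it, along the tool's axes as they then stand; what a row does not reach is not made up. A row lasts 1/10 s, in which the tool goes at most 50 mm and 8.59 degrees, less where a joint would pass 70% of its speed; a pose out of reach is approached as far as the arm can. A call with a number of a shift or a turn outside -1 to 1 is refused whole. A call with a gripper value outside its range is refused whole. The fingers move at their own pace and stop on an object; "squeeze" is the grip in N (left out, the last holds). Time passes only in rows, so rows that do not move let the fingers close. It gives the time, the measured TCP pose, the force, the opening and the grip force at its end, in the units of the state.
- r.sense(): the state, without advancing time (a new reading comes with each control period).
- r.get_image(name): name is "scene" or "side" or "wrist"; returns (picture, depth): 480x640x3 uint8, blue, green, red; 480x640 float32, m along the optical axis (not along the pixel's ray), 0 where there is no reading.
- r.camera_info(name): a dict with "fovy" (degrees; the focal length in pixels is half the picture's height over the tangent of half this angle, whatever the lens; pixels are square), "cx", "cy" (the principal point, pixels), "world_from_camera" (4x4, takes a point from camera to world coordinates); the wrist camera has in their place "mount" (4x4, takes a point from camera to tool coordinates, whose origin is the TCP and whose axes are the flange's). Camera axes: x right, y down, z forward; pixel columns grow to the right and rows downward; lengths in m; the calibration is good to about 2 mm. A picture is of the moment at which its call begins: read the wrist's pose just before it. camera_info takes no time and is no camera call.
- r.close_job(): hands the job in; it is judged then, once.
The state is a dict: "t": time; "joint_pos": joint angles; "qd": joint speeds; "joint_torque": joint torques, N m; "tcp_pos": TCP position; "orientation": TCP orientation; "force": force on the tool from outside, world axes, zero at the start; "torque": the same for the moment, N m; "grip_width": finger opening in m; "finger_force": force on a finger pad.
Only numpy, scipy, OpenCV 4.12 (cv2) and the standard library are available. Lean on these libraries where they do the work, as an engineer would, in place of code of your own. Each camera call takes 0.05 s, during which the arm holds its last target. There are 200 camera calls.

## Working session

There is one attempt and no reset: what is moved stays moved. The work goes in short steps, Python scripts to look and compute and a tool call to move; the robot and the scene stay as the last step left them, time stands still between calls to the robot, and variables do not carry over. Pictures are saved under pics/ and viewed, at most 10 in all, crops included, and the job is handed in when it is done.

Besides the shell and the picture viewer there is one more tool, called after ">>>" in YAML: its name, and indented under it one key for each argument. move_arm: Moves the arm, as the interface text tells. Its arguments: {"type":"object","properties":{"motion":{"type":"array","items":{"type":"object","properties":{"dx":{"type":"number"},"dy":{"type":"number"},"dz":{"type":"number"},"twist":{"type":"number"},"gripper":{"type":"number"}}}},"squeeze":{"type":"number"}},"required":["motion"]}

```bash
mkdir -p pics; cat > h.py <<'E'
import numpy as np,cv2
from bench import r
from scipy.spatial.transform import Rotation as R
def grab(n):
    s=r.sense(); im,d=r.get_image(n); i=r.camera_info(n)
    if 'world_from_camera' in i: T=np.array(i['world_from_camera'])
    else:
        W=np.eye(4);W[:3,:3]=R.from_rotvec(s['orientation']).as_matrix();W[:3,3]=s['tcp_pos'];T=W@np.array(i['mount'])
    f=240/np.tan(np.radians(i['fovy'])/2)
    v,u=np.mgrid[:480,:640]
    P=np.stack([(u-i['cx'])/f*d,(v-i['cy'])/f*d,d,np.ones_like(d)],-1)@T.T
    P=P[...,:3]; P[d==0]=np.nan
    return im,P,T,f,i
E
python3 - <<'E'
from h import *
print(r.sense())
for n in ['scene','side','wrist']:
    im,P,T,f,i=grab(n); cv2.imwrite(f'pics/{n}0.png',im); np.savez(f'{n}0.npz',im=im,P=P,T=T,f=f,c=[i['cx'],i['cy']]); print(n,T.round(3).tolist(),f,i)
E
```

```text
{'t': 0.0, 'joint_pos': array([ 1.30801264e+00,  2.13340049e-01, -3.50159097e-02,  1.32349409e+00,
       -1.46400563e-05,  1.57080054e+00]), 'qd': array([ 0.00028846, -0.00054197, -0.00076482, -0.00162122,  0.00055755,
       -0.00019745]), 'joint_torque': array([ 4.03641502e-05, -6.86173296e+01,  4.87107861e+01,  1.80432200e-02,
        8.64182607e-05,  2.85436272e-05]), 'tcp_pos': array([0.12981044, 0.48254173, 0.24484134]), 'orientation': array([-4.11583296e-01, -3.11438994e+00,  1.64385896e-03]), 'force': array([ 0.41627774, -0.24369701,  0.23408047]), 'torque': array([-0.02896272,  0.00408482, -0.01180503]), 'finger_force': 0.0, 'grip_width': 0.08574970005256713}
scene [[0.893, 0.346, -0.287, 0.929], [0.449, -0.678, 0.582, -0.746], [0.007, -0.648, -0.761, 0.948], [0.0, 0.0, 0.0, 1.0]] 495.6528679221212 {'fovy': 51.67344551223546, 'cx': 319.7394239922777, 'cy': 237.6322705327916, 'world_from_camera': array([[ 0.89330159,  0.34610636, -0.28674495,  0.92885542],
       [ 0.44940483, -0.67801785,  0.58165892, -0.74586179],
       [ 0.00689766, -0.6484614 , -0.76121629,  0.9475559 ]
[... 425 characters left out ...]
4],
       [-0.02164877, -0.70369645, -0.71017085,  0.92963828],
       [ 0.        ,  0.        ,  0.        ,  1.        ]])}
wrist [[0.259, 0.916, 0.305, 0.052], [0.966, -0.246, -0.083, 0.503], [-0.001, 0.316, -0.949, 0.373], [0.0, 0.0, 0.0, 1.0]] 384.6980652037985 {'fovy': 63.917264625789635, 'cx': 326.34127411279655, 'cy': 236.34027905305143, 'mount': array([[ 4.16670956e-04, -9.48811291e-01, -3.15843252e-01,
         8.04094895e-02],
       [ 9.99999892e-01,  3.30864140e-04,  3.25298320e-04,
        -4.12205883e-04],
       [-2.04145513e-04, -3.15843353e-01,  9.48811327e-01,
        -1.28434787e-01],
       [ 0.00000000e+00,  0.00000000e+00,  0.00000000e+00,
         1.00000000e+00]])}
```

View pics/scene0.png

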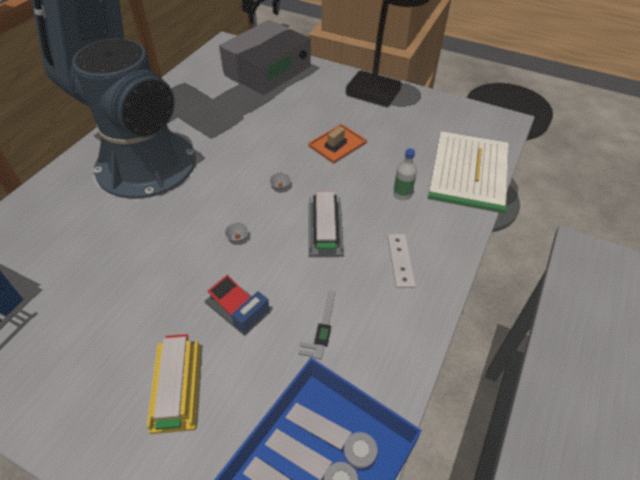

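View pics/side0.png

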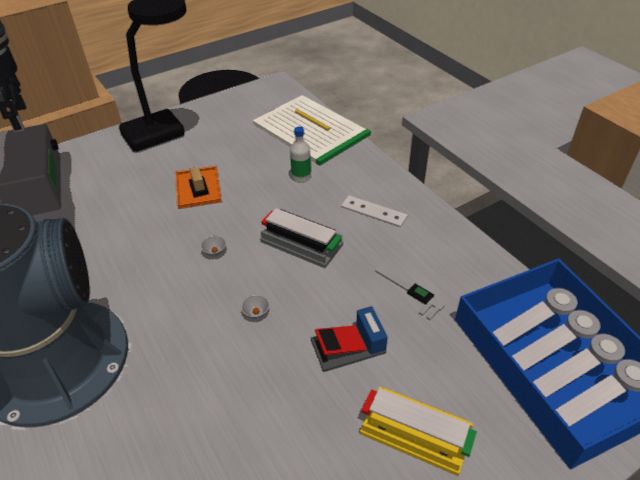

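The scene view shows the orange tray with the block at (337,140), the grey nest at (325,222) and the tally at (238,300). In the side view they are at (198,185), (302,235) and (350,340).

Look-alikes:
- **Nest:** the yellow nest at scene (175,380) is not meant. The spare strip at (401,260) and the strips in the blue bin at (300,450) are also wrong.
- **Tray:** the blue bin at (320,430) is wrong. The tray I want is the orange one.

I choose the grey nest with black bed and the orange tray.

```bash
cat > m.py <<'E'
from h import *
def box(pts):
    (c,s,a)=cv2.minAreaRect((pts[:,:2]*1000).astype(np.float32)); return np.round(c,1),np.round(s,1),round(a,1)
def seg(P,m,uv,rad,z0,z1):
    v,u=np.mgrid[:480,:640]
    m=m&(abs(u-uv[0])<rad)&(abs(v-uv[1])<rad)&(P[...,2]>z0)&(P[...,2]<z1)
    m=cv2.morphologyEx(m.astype(np.uint8),cv2.MORPH_OPEN,np.ones((2,2)))
    n,l,st,_=cv2.connectedComponentsWithStats(m)
    if n<2: return np.zeros((1,3))
    return P[l==1+np.argmax(st[1:,4])]
def meas(n,C):
    z=np.load(n+'0.npz'); im,P=z['im'],z['P']; h=cv2.cvtColor(im,cv2.COLOR_BGR2HSV); H,S,V=[h[...,k].astype(int) for k in range(3)]
    yes=np.ones_like(H)>0
    orange=(H>3)&(H<16)&(S>200); red=((H<4)|(H>174))&(S>170); blue=(H>100)&(H<130)&(S>120); green=(H>50)&(H<75)&(S>120)
    for k,m,uv,rad,a,b in [('trayrim',orange,C[0],40,.011,.03),('tray',orange,C[0],40,-.01,.03),('grip',~orange,C[0],40,.04,.08),('blk',~orange,C[0],40,.012,.08),('strip',S<60,C[1],50,.055,.068),('nest',yes,C[1],50,.004,.1),('green',green,C[1],55,.03,.06),('redtab',red,C[1],55,.03,.06),
       ('paddle',red,C[2],45,.01,.08),('tally',yes,C[2],45,.005,.08),('house',blue,C[2],45,.045,.08)]:
        p=seg(P,m,uv,rad,a,b); print(n,k,len(p),*box(p),'z',np.percentile(p[:,2],[5,50,95]).round(4),'mean',p.mean(0).round(4))
meas('scene',[(337,142),(325,222),(238,300)])
meas('side',[(198,185),(302,235),(350,335)])
a=cv2.imread('pics/scene0.png');b=cv2.imread('pics/side0.png')
c=[cv2.resize(x[v-45:v+45,u-45:u+45],(390,290)) for x,u,v in [(a,337,142),(a,325,222),(b,198,185),(b,302,235)]]
cv2.imwrite('pics/crop.png',np.vstack([np.hstack(c[:2]),np.hstack(c[2:])]))
E
python3 m.py
```

```text
scene trayrim 1 [0. 0.] [0. 0.] 0.0 z [0. 0. 0.] mean [0. 0. 0.]
scene tray 1 [0. 0.] [0. 0.] 0.0 z [0. 0. 0.] mean [0. 0. 0.]
scene grip 160 [455.6 345.9] [114.2  29.8] 85.9 z [0.0348 0.0527 0.0584] mean [0.4563 0.3162 0.0488]
scene blk 366 [448.3 341.3] [ 55.5 124.1] 12.0 z [0.0071 0.0323 0.0574] mean [0.4576 0.3135 0.0336]
scene strip 876 [560.7  32.2] [ 43.4 217.5] 26.6 z [nan nan nan] mean [nan nan nan]
scene nest 2101 [560.6  23.5] [ 85.2 229.3] 30.1 z [nan nan nan] mean [nan nan nan]
scene green 6 [601.7 -80.4] [4.7 6.5] 26.3 z [0.043  0.0468 0.0472] mean [ 0.602  -0.0809  0.0457]
scene redtab 1 [0. 0.] [0. 0.] 0.0 z [0. 0. 0.] mean [0. 0. 0.]
scene paddle 165 [ 501.2 -290.7] [29.1 65.5] 17.5 z [0.0226 0.0284 0.034 ] mean [ 0.4992 -0.2894  0.0285]
scene tally 2131 [ 505.  -279.5] [104.1 126.2] 75.7 z [nan nan nan] mean [nan nan nan]
scene house 7 [ 548.6 -338.5] [3.4 5.3] 68.2 z [0.0532 0.0568 0.0586] mean [ 0.5486 -0.3385  0.0562]
side trayrim 26 [509.  339.9] [67.3  3.9] 67.5 z [-0.0026  0.0115  0.0157] mean [0.5094 0.3406 0.0076]
side tray 1133 [452.1 331.4] [151.5 106.3] 69.5 z [nan nan nan] mean [nan nan nan]
side grip 176 [460.4 340. ] [105.9  20.2] 67.0 z [nan nan nan] mean [nan nan nan]
side blk 359 [467.4 335. ] [115.3  33.9] 59.7 z [nan nan nan] mean [nan nan nan]
side strip 1021 [570.3  14.1] [ 99.3 147.1] 43.5 z [nan nan nan] mean [nan nan nan]
side nest 2890 [559.2  23. ] [112.6 195.3] 36.1 z [nan nan nan] mean [nan nan nan]
side green 130 [623.5 -59.6] [84.7 15.8] 33.2 z [0.0124 0.045  0.0493] mean [ 0.6089 -0.0696  0.0394]
side redtab 17 [511.9  71.2] [29.8  4.3] 77.1 z [0.0413 0.0494 0.0554] mean [0.511  0.0689 0.0489]
side paddle 797 [ 481.1 -286.9] [59.3 90.3] 77.8 z [nan nan nan] mean [nan nan nan]
side tally 2907 [ 506.9 -278.7] [107.8 149. ] 75.9 z [nan nan nan] mean [nan nan nan]
side house 489 [ 553.  -288.5] [110.8  53. ] 74.9 z [0.044  0.0551 0.0584] mean [ 0.5376 -0.3073  0.053 ]
```

View pics/crop.png

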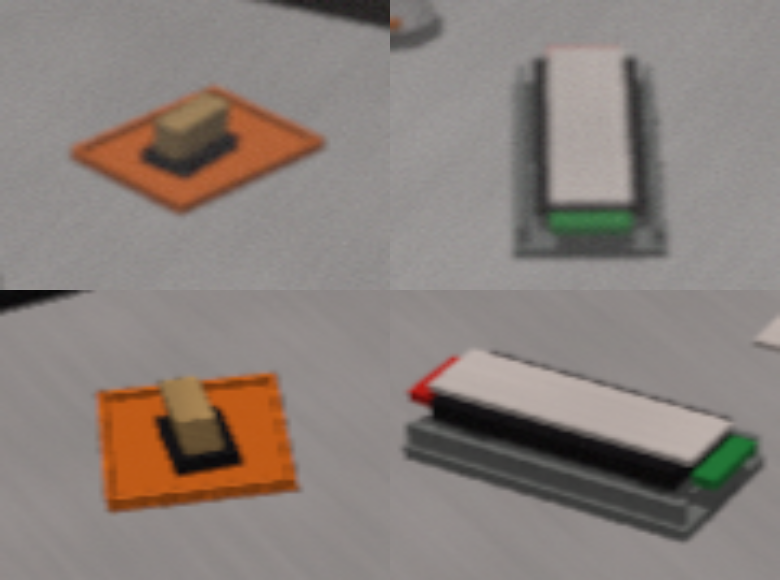

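The crop confirms the choice: the block stands upright in the orange tray, and the grey nest has a clear strip with green and red tabs. I'll move the wrist over the tray for a fine measurement.

>>> move_arm:
  motion:
    - {"dx": -1,"dy": -0.19}
    - {"dx": -1,"dy": -0.19}
    - {"dx": -1,"dy": -0.19}
    - {"dx": -1,"dy": -0.19}
    - {"dx": -1,"dy": -0.19}
    - {"dx": -1,"dy": -0.19}
    - {"dx": -1,"dy": -0.19}
    - {"dx": -1,"dy": -0.19}

```text
validation failed for argument at $.mo...
```

>>> move_arm:
  motion:
    - {"dx": -1,"dy": -0.19}
    - {"dx": -1,"dy": -0.19}
    - {"dx": -1,"dy": -0.19}
    - {"dx": -1,"dy": -0.19}
    - {"dx": -1,"dy": -0.19}
    - {"dx": -1,"dy": -0.19}
    - {"dx": -1,"dy": -0.19}
    - {"dx": -0.8,"dy": -0.19}

```text
validation failed for argument at $.mo...
```

>>> move_arm:
  motion:
    - {"dx": -1,"dy": -0.19}
    - {"dx": -0.6}
    - {}
    - {}

```text
validation failed for argument at $.mo...
```

```bash
cat > w.py <<'E'
import sys
from h import *
im,P,T,f,i=grab('wrist'); s=r.sense(); n=sys.argv[1]
cv2.imwrite(f'pics/{n}.png',im); np.savez(f'{n}.npz',im=im,P=P,T=T,f=f,c=[i['cx'],i['cy']])
print(s['t'],s['tcp_pos'],s['orientation'],s['joint_pos'].round(3),s['force'].round(2))
E
python3 w.py tray1
```

```text
0.2 [0.12984688 0.48265564 0.24501546] [-4.11596800e-01 -3.11445023e+00  1.00851422e-03] [ 1.308  0.213 -0.035  1.323 -0.     1.571] [0.23 0.08 0.01]
```

View pics/tray1.png

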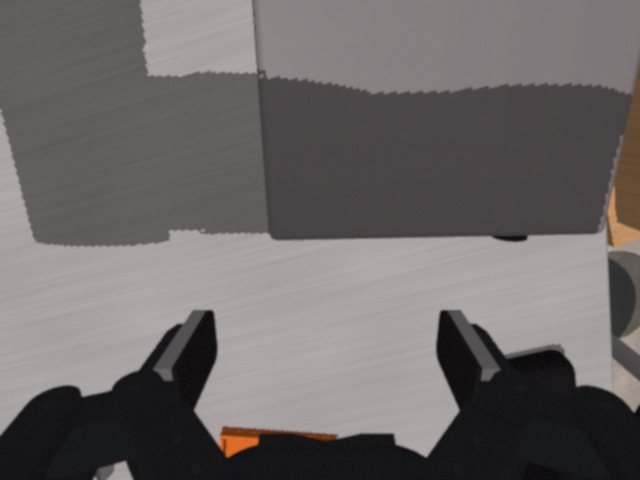

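The view shows the grey instrument box ahead, and a tray edge at (280,435) in the tool -x direction, as expected. The move rows need all fields filled in.

>>> move_arm:
  motion:
    - {"dx": -1,"dy": -0.19,"dz": 0,"twist": 0,"gripper": 0}
    - {"dx": -1,"dy": -0.19,"dz": 0,"twist": 0,"gripper": 0}
    - {"dx": -1,"dy": -0.19,"dz": 0,"twist": 0,"gripper": 0}
    - {"dx": -1,"dy": -0.19,"dz": 0,"twist": 0,"gripper": 0}
    - {"dx": -1,"dy": -0.19,"dz": 0,"twist": 0,"gripper": 0}
    - {"dx": -1,"dy": -0.19,"dz": 0,"twist": 0,"gripper": 0}
    - {"dx": -1,"dy": -0.19,"dz": 0,"twist": 0,"gripper": 0}
    - {"dx": -1,"dy": -0.19,"dz": 0,"twist": 0,"gripper": 0}
  squeeze: 40

```text
t: 1.0
tcp_pos: [0.2772, 0.4114, 0.2452]
orientation: [-0.412, -3.114, 0.0]
force: [1.3, 0.3, -0.9]
grip_width: 0.0853
finger_force: 0.0
```

>>> move_arm:
  motion:
    - {"dx": -1,"dy": -0.19,"dz": 0,"twist": 0,"gripper": 0}
    - {"dx": -1,"dy": -0.19,"dz": 0,"twist": 0,"gripper": 0}
    - {"dx": -1,"dy": -0.19,"dz": 0,"twist": 0,"gripper": 0}
    - {"dx": -1,"dy": -0.19,"dz": 0,"twist": 0,"gripper": 0}
    - {"dx": -1,"dy": -0.19,"dz": 0,"twist": 0,"gripper": 0}
    - {"dx": -1,"dy": -0.19,"dz": 0,"twist": 0,"gripper": 0}
    - {"dx": -1,"dy": -0.19,"dz": 0,"twist": 0,"gripper": 0}
    - {"dx": -1,"dy": -0.19,"dz": 0,"twist": 0,"gripper": 0}

```text
t: 1.8
tcp_pos: [0.4238, 0.3405, 0.2452]
orientation: [-0.412, -3.114, 0.0]
force: [-0.9, 0.7, 1.2]
grip_width: 0.0853
finger_force: 0.0
```

>>> move_arm:
  motion:
    - {"dx": -0.8,"dy": -0.19,"dz": 0,"twist": 0,"gripper": 0}
    - {"dx": 0,"dy": 0,"dz": 0,"twist": 0,"gripper": 0}
    - {"dx": 0,"dy": 0,"dz": 0,"twist": 0,"gripper": 0}

```text
t: 2.1
tcp_pos: [0.4374, 0.3331, 0.2451]
orientation: [-0.412, -3.114, 0.0]
force: [0.2, 0.4, -1.4]
grip_width: 0.0857
finger_force: 0.0
```

```bash
python3 w.py tray2
```

```text
2.15 [0.43714248 0.33331711 0.24524981] [-4.11491931e-01 -3.11417934e+00  7.20470848e-05] [0.651 0.317 0.103 1.357 0.    0.914] [-0.29 -0.37 -1.21]
```

View pics/tray2.png

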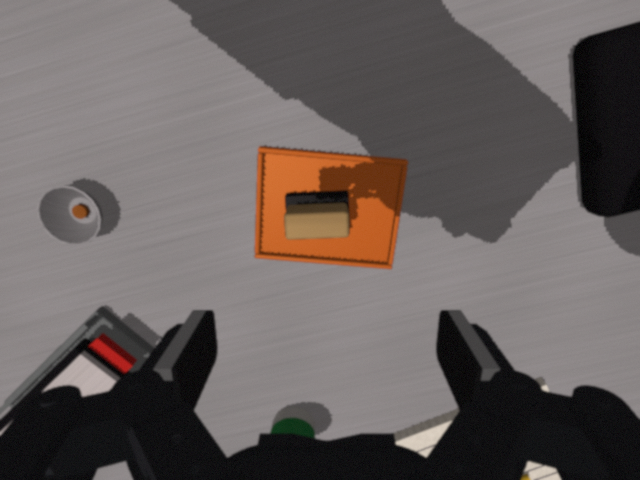

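The view shows the tray at (257–407, 147–267) and the grip top at about (317,225). The block's long side runs along the tool y axis, so I need about a 90° twist. The bottle is at (293,430), the nest's red end at (110,350), and a cup at (70,215).

```bash
cat > m2.py <<'E'
from h import *
z=np.load('tray2.npz'); im,P=z['im'],z['P']; h=cv2.cvtColor(im,cv2.COLOR_BGR2HSV); H,S,V=[h[...,k].astype(int) for k in range(3)]
v,u=np.mgrid[:480,:640]
def rect(m,zp,nm):
    # ray-plane intersect of mask contour with plane z=zp
    m=cv2.morphologyEx(m.astype(np.uint8),cv2.MORPH_OPEN,np.ones((3,3)))
    n,l,st,_=cv2.connectedComponentsWithStats(m); k=1+np.argmax(st[1:,4]); m=l==k
    q=P[m]; print(nm,m.sum(),'depth z',np.nanpercentile(q[:,2],[5,50,95]).round(4))
    T=z['T'];uv=np.argwhere(m)[:,::-1]
    d=np.c_[(uv-z['c'])/z['f'],np.ones(len(uv))]@T[:3,:3].T; p=T[:3,3]+d*((zp-T[2,3])/d[:,2])[:,None]
    c,s,a=cv2.minAreaRect((p[:,:2]*1000).astype(np.float32)); print('  ',np.round(c,1),np.round(s,1),round(a,1))
    return m
win=lambda a,b,c,d:(u>=a)&(u<b)&(v>=c)&(v<d)
gz=win(275,360,180,250)&(P[...,2]>.05)&(P[...,2]<.065)
rect(gz,.057,'grip top depth')
rect(win(275,360,180,250)&(H>10)&(H<28)&(S<170)&(S>60)&(V>90)&(P[...,2]>.045),.057,'grip top col')
rect(win(240,420,130,280)&(H>2)&(H<18)&(S>195),.014,'tray')
rect(win(275,360,180,250)&(P[...,2]>.015)&(P[...,2]<.03)&(V<60),.021,'sole visible')
for nm,w,a,b in [('bottle',win(250,340,395,435),.03,.2),('cup',win(30,110,175,250),.01,.05)]:
    q=P[w&(P[...,2]>a)&(P[...,2]<b)]; print(nm,len(q),q.mean(0),q.min(0),q.max(0))
print(im[225,317],im[200,317],h[225,317],h[170,280],P[225,317],P[200,317],P[250,300],P[120,220])
z2=np.load('side0.npz'); 
for nm,uv in [('bottle',(300,150)),('bottle2',(300,172)),('cupA',(213,246)),('cupB',(256,308))]: print(nm,z2['P'][uv[1],uv[0]])
E
python3 m2.py
```

```text
grip top depth 1751 depth z [0.054  0.0567 0.0579]
   [448.9 320.6] [55.  24.7] 77.3
grip top col 1661 depth z [0.0551 0.0567 0.0579]
   [449.3 320.5] [55.  23.5] 77.2
tray 9925 depth z [0.0037 0.0052 0.014 ]
   [449.8 331.1] [136.2 107.4] 69.8
sole visible 656 depth z [0.0181 0.0207 0.0223]
   [434.5 324. ] [57.2 10.5] 74.9
bottle 294 [0.67667899 0.22872159 0.03594161] [0.67195824 0.20422643 0.03000911] [0.69362491 0.2469194  0.04389866]
cup 2136 [0.38949377 0.08791801 0.01949896] [0.36007974 0.06640915 0.01001473] [0.41888544 0.12544916 0.02770321]
[ 85 129 163] [30 29 32] [ 17 122 163] [ 11 194 210] [0.44914194 0.32128505 0.05772428] [0.43615566 0.32398948 0.02025653] [0.48535051 0.29192577 0.00466765] [ 0.34379764  0.25520154 -0.00117177]
bottle [0.68779412 0.20297613 0.10080078]
bottle2 [0.68206195 0.19915297 0.03669522]
cupA [0.39042864 0.11066551 0.00487129]
cupB [ 0.38641284 -0.11111853  0.01093685]
```

>>> move_arm:
  motion:
    - {"dx": -0.74,"dy": -0.46,"dz": 0,"twist": 0,"gripper": 0}
    - {"dx": 0,"dy": 0,"dz": 0.5,"twist": 0.98,"gripper": 0}
    - {"dx": 0,"dy": 0,"dz": 0.5,"twist": 0.98,"gripper": 0}
    - {"dx": 0,"dy": 0,"dz": 0.5,"twist": 0.98,"gripper": 0}
    - {"dx": 0,"dy": 0,"dz": 0.5,"twist": 0.98,"gripper": 0}
    - {"dx": 0,"dy": 0,"dz": 0.5,"twist": 0.98,"gripper": 0}
    - {"dx": 0,"dy": 0,"dz": 0.5,"twist": 0.98,"gripper": 0}
    - {"dx": 0,"dy": 0,"dz": 0.5,"twist": 0.98,"gripper": 0}

```text
t: 2.95
tcp_pos: [0.4487, 0.321, 0.1751]
orientation: [-1.628, -2.687, -0.0]
force: [0.3, 0.1, 0.7]
grip_width: 0.0857
finger_force: 0.0
```

>>> move_arm:
  motion:
    - {"dx": 0,"dy": 0,"dz": 0.5,"twist": 0.98,"gripper": 0}
    - {"dx": 0,"dy": 0,"dz": 0.5,"twist": 0.98,"gripper": 0}
    - {"dx": 0,"dy": 0,"dz": 0.5,"twist": 0.98,"gripper": 0}
    - {"dx": 0,"dy": 0,"dz": 0.5,"twist": 0.98,"gripper": 0}
    - {"dx": 0,"dy": 0,"dz": 0.5,"twist": 0.98,"gripper": 0}
    - {"dx": 0,"dy": 0,"dz": 0,"twist": 0.98,"gripper": 0}
    - {"dx": 0,"dy": 0,"dz": 0,"twist": 0,"gripper": 0}
    - {"dx": 0,"dy": 0,"dz": 0,"twist": 0,"gripper": 0}

```text
t: 3.75
tcp_pos: [0.4491, 0.3209, 0.1256]
orientation: [-2.448, -1.968, -0.001]
force: [0.2, -0.8, -0.2]
grip_width: 0.0855
finger_force: 0.0
```

```bash
cat > s.py <<'E'
from h import *
s=r.sense(); M=R.from_rotvec(s['orientation']).as_matrix()
print(s['t'],s['tcp_pos'].round(4),'toolx ang',np.degrees(np.arctan2(M[1,0],M[0,0])).round(2),'tilt',M[:,2].round(4),s['joint_pos'].round(3),s['force'].round(2),s['grip_width'].round(4))
E
python3 s.py
```

```text
Traceback (most recent call last):
  File "s.py", line 3, in <module>
    print(s['t'],s['tcp_pos'].round(4),'toolx ang',np.degrees(np.arctan2(M[1,0],M[0,0])).round(2),'tilt',M[:,2].round(4),s['joint_pos'].round(3),s['force'].round(2),s['grip_width'].round(4))
                                                                                                                                                                     ^^^^^^^^^^^^^^^^^^^^^
AttributeError: 'float' object has no attribute 'round'
```

>>> move_arm:
  motion:
    - {"dx": 0,"dy": 0,"dz": 1,"twist": 0,"gripper": 0}
    - {"dx": 0,"dy": 0,"dz": 1,"twist": 0,"gripper": 0}
    - {"dx": 0,"dy": 0,"dz": 1,"twist": 0,"gripper": 0}
    - {"dx": 0,"dy": 0,"dz": 0.8,"twist": 0,"gripper": 0}
    - {"dx": 0,"dy": 0,"dz": 0.43,"twist": 0,"gripper": 0}
    - {"dx": 0,"dy": 0,"dz": 0,"twist": 0,"gripper": 0}
    - {"dx": 0,"dy": 0,"dz": 0,"twist": 0,"gripper": 1}
    - {"dx": 0,"dy": 0,"dz": 0,"twist": 0,"gripper": 1}
  squeeze: 60

```text
t: 4.55
tcp_pos: [0.45, 0.3208, 0.0417]
orientation: [2.452, 1.964, 0.002]
force: [-0.5, -0.0, -0.1]
grip_width: 0.0589
finger_force: 0.0
```

>>> move_arm:
  motion:
    - {"dx": 0,"dy": 0,"dz": 0,"twist": 0,"gripper": 1}
    - {"dx": 0,"dy": 0,"dz": 0,"twist": 0,"gripper": 1}
    - {"dx": 0,"dy": 0,"dz": 0,"twist": 0,"gripper": 1}
    - {"dx": 0,"dy": 0,"dz": 0,"twist": 0,"gripper": 1}
    - {"dx": 0,"dy": 0,"dz": 0,"twist": 0,"gripper": 1}
    - {"dx": 0,"dy": 0,"dz": 0,"twist": 0,"gripper": 1}

```text
t: 5.15
tcp_pos: [0.4497, 0.3206, 0.0413]
orientation: [2.453, 1.963, 0.001]
force: [-1.7, 0.1, 5.7]
grip_width: 0.0229
finger_force: 59.4
```

```bash
sed -i "s/s\['grip_width'\].round(4)/s['grip_width'],s['torque'].round(3)/" s.py; python3 s.py
```

```text
5.15 [0.4497 0.3206 0.0413] toolx ang 77.36 tilt [ 6.e-04  5.e-04 -1.e+00] [ 0.619  0.441 -0.253  0.876  0.     2.411] [-1.69  0.11  5.74] 0.022947557240408284 [-0.166  0.26  -0.031]
```

>>> move_arm:
  motion:
    - {"dx": 0,"dy": 0,"dz": -0.3,"twist": 0,"gripper": 1}
    - {"dx": 0,"dy": 0,"dz": -0.7,"twist": 0,"gripper": 1}
    - {"dx": 0,"dy": 0,"dz": -1,"twist": 0,"gripper": 1}
    - {"dx": 0,"dy": 0,"dz": -1,"twist": 0,"gripper": 1}
    - {"dx": 0,"dy": 0,"dz": -1,"twist": 0,"gripper": 1}
    - {"dx": -0.9,"dy": 0.6,"dz": -1,"twist": 0,"gripper": 1}
    - {"dx": -0.9,"dy": 0.6,"dz": -1,"twist": 0,"gripper": 1}
    - {"dx": -0.9,"dy": 0.6,"dz": -1,"twist": 0,"gripper": 1}

```text
t: 5.95
tcp_pos: [0.4727, 0.2591, 0.1818]
orientation: [2.452, 1.964, -0.0]
force: [-0.2, -0.3, -1.8]
grip_width: 0.0231
finger_force: 59.1
```

>>> move_arm:
  motion:
    - {"dx": -0.9,"dy": 0.6,"dz": -1,"twist": 0,"gripper": 1}
    - {"dx": -0.9,"dy": 0.6,"dz": -1,"twist": 0,"gripper": 1}
    - {"dx": -0.9,"dy": 0.6,"dz": -1,"twist": 0,"gripper": 1}
    - {"dx": -0.9,"dy": 0.6,"dz": -1,"twist": 0,"gripper": 1}
    - {"dx": -0.9,"dy": 0.6,"dz": 0,"twist": 0,"gripper": 1}
    - {"dx": -0.9,"dy": 0.6,"dz": 0,"twist": 0,"gripper": 1}
    - {"dx": -0.9,"dy": 0.6,"dz": 0,"twist": 0,"gripper": 1}
    - {"dx": -0.9,"dy": 0.6,"dz": 0,"twist": 0,"gripper": 1}

```text
t: 6.75
tcp_pos: [0.535, 0.0974, 0.2611]
orientation: [2.453, 1.963, 0.0]
force: [-0.4, 0.8, -1.7]
grip_width: 0.0233
finger_force: 59.2
```

>>> move_arm:
  motion:
    - {"dx": -0.9,"dy": 0.6,"dz": 0,"twist": 0,"gripper": 1}
    - {"dx": -0.9,"dy": 0.6,"dz": 0,"twist": 0,"gripper": 1}
    - {"dx": -0.9,"dy": 0.6,"dz": 0,"twist": 0,"gripper": 1}
    - {"dx": -0.9,"dy": 0.6,"dz": 0,"twist": 0,"gripper": 1}
    - {"dx": 0,"dy": 0,"dz": 0,"twist": -0.9,"gripper": 1}
    - {"dx": 0,"dy": 0,"dz": 0,"twist": -1,"gripper": 1}
    - {"dx": 0,"dy": 0,"dz": 0,"twist": -1,"gripper": 1}
    - {"dx": 0,"dy": 0,"dz": 0,"twist": -1,"gripper": 1}

```text
t: 7.55
tcp_pos: [0.5657, 0.0174, 0.261]
orientation: [-1.925, -2.483, 0.0]
force: [-0.2, -0.4, -1.7]
grip_width: 0.023
finger_force: 59.2
```

>>> move_arm:
  motion:
    - {"dx": 0,"dy": 0,"dz": 0,"twist": -1,"gripper": 1}
    - {"dx": 0,"dy": 0,"dz": 0,"twist": -0.9,"gripper": 1}
    - {"dx": 0,"dy": 0,"dz": 0,"twist": 0,"gripper": 1}
    - {"dx": 0,"dy": 0,"dz": 0,"twist": 0,"gripper": 1}

```text
t: 7.95
tcp_pos: [0.5659, 0.0176, 0.2609]
orientation: [-1.641, -2.679, 0.0]
force: [-0.5, 0.2, -1.1]
grip_width: 0.0234
finger_force: 59.2
```

```bash
python3 s.py; python3 w.py nest1
```

```text
7.95 [0.5659 0.0176 0.2609] toolx ang 117.04 tilt [-0. -0. -1.] [ 0.031  0.352  0.191  1.41  -0.     1.13 ] [-0.54  0.17 -1.1 ] 0.023384244201937292 [-0.011  0.005  0.002]
8.0 [0.56587996 0.01752286 0.26082297] [-1.64032655e+00 -2.67931337e+00  9.21355198e-05] [ 0.031  0.352  0.191  1.41  -0.     1.13 ] [ 0.48 -0.98 -2.66]
```

View pics/nest1.png

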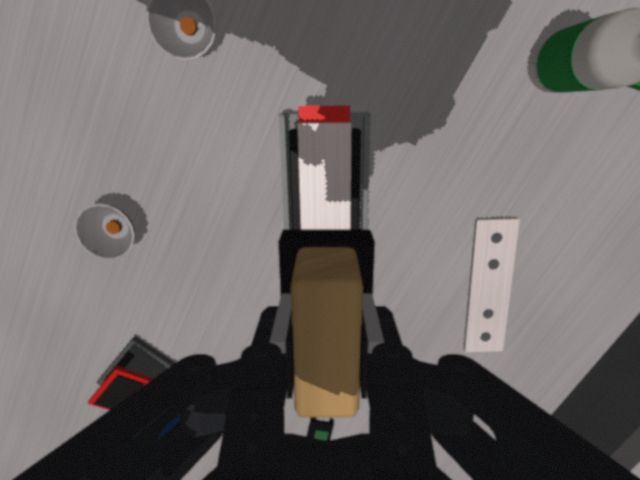

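The view shows the strip at columns 298–352 with its red end at row ~122, the held block centred at column 326, and the tally at (130,390). Both cups, the bottle and the spare strip are clear of the path.

```bash
cat > m3.py <<'E'
from h import *
z=np.load('nest1.npz'); im,P,T=z['im'],z['P'],z['T']
s=r.sense(); M=R.from_rotvec(s['orientation']).as_matrix(); t=s['tcp_pos']
def pl(uv,zp):
    uv=np.atleast_2d(uv).astype(float); d=np.c_[(uv-z['c'])/z['f'],np.ones(len(uv))]@T[:3,:3].T
    return T[:3,3]+d*((zp-T[2,3])/d[:,2])[:,None]
v,u=np.mgrid[:480,:640]
m=(P[...,2]>.054)&(P[...,2]<.067)&(u>285)&(u<365)&(v>100)&(v<226)
print('z strip',np.median(P[m][:,2]),m.sum())
Lp,Rp=[],[]
for row in range(130,224):
    c=np.where(m[row])[0]
    if len(c)>30: Lp.append((c.min()-.5,row));Rp.append((c.max()+.5,row))
A=pl(Lp,.06);B=pl(Rp,.06)
def line(p):
    vx,vy,x,y=cv2.fitLine((p[:,:2]*1000).astype(np.float32),cv2.DIST_HUBER,0,.01,.01).ravel(); 
    if vy<0: vx,vy=-vx,-vy
    return np.array([x,y]),np.array([vx,vy])
la,lb=line(A),line(B); print('ang',[np.degrees(np.arctan2(l[1][1],l[1][0])).round(2) for l in (la,lb)])
d=la[1]+lb[1]; d/=np.linalg.norm(d); n=np.array([-d[1],d[0]]); a,b=la[0]@n,lb[0]@n; print('width',a-b)
# red end rows: depth and colour
tops=[np.where(m[:,c])[0].min() for c in range(306,346)]; print('depth top row',np.percentile(tops,[10,50,90]))
h=cv2.cvtColor(im,cv2.COLOR_BGR2HSV); red=(h[...,1]>150)&((h[...,0]<8)|(h[...,0]>172))&(v<140)&(u>285)&(u<365)
bot=[np.where(red[:,c])[0].max() for c in range(306,346) if red[:,c].any()]; tp=[np.where(red[:,c])[0].min() for c in range(306,346) if red[:,c].any()]
print('red rows',np.median(tp),np.median(bot))
e=pl([[325,np.median(bot)+.5]],.06)[0,:2]*1000; e2=pl([[325,np.median(tp)-.5]],.047)[0,:2]*1000
print('end along d',e@d, 'tab outer along d (should be +14)',e2@d-e@d)
mid=d*(e@d-80)+n*(a+b)/2; print('strip mid',mid,'dir ang',np.degrees(np.arctan2(d[1],d[0])))
# in hand block: sole far edge and sides at sole-top plane
zs=t[2]-.0363+.016
sm=(abs(P[...,2]-zs)<.008)&(v>215)&(v<300)&(u>260)&(u<395); 
rows=[np.where(sm[:,c])[0].min() for c in range(295,360) if sm[:,c].any()]
cols=[(np.where(sm[k])[0].min(),np.where(sm[k])[0].max()) for k in range(240,280) if sm[k].any()]
far=pl([[326,np.median(rows)-.5]],zs)[0]; l=pl([[np.median([c[0] for c in cols])-.5,260]],zs)[0]; rr=pl([[np.median([c[1] for c in cols])+.5,260]],zs)[0]
print('sole far edge in tool',M.T@(far-t),'L',M.T@(l-t),'R',M.T@(rr-t), 'z obs',np.median(P[sm][:,2]),zs)
for nm,w in [('far',mid+50*d),('start',mid-50*d),('fin',mid+50*d)]: print(nm,w, 'tool rel',(M[:2,:2].T@(w/1000-t[:2])))
E
python3 m3.py
```

```text
z strip 0.059769724725457496 5983
ang [np.float32(118.66), np.float32(117.55)]
width 57.463806
depth top row [123. 123. 123.]
red rows 106.0 121.0
end along d -180.92358819932775 tab outer along d (should be +14) 12.51742234332545
strip mid [570.03374869   8.59014395] dir ang 118.10096
sole far edge in tool [0.03210523 0.00020419 0.02029993] L [ 0.02050791 -0.01956212  0.02030129] R [0.02051542 0.02038817 0.02029858] z obs 0.24032397563626515 0.2405229680022482
far [546.4824143   52.69608953] tool rel [ 0.04014698 -0.00128106]
start [593.58508307 -35.51580164] tool rel [-0.05983615  0.00055577]
fin [546.4824143   52.69608953] tool rel [ 0.04014698 -0.00128106]
```

```bash
sed -i "s/^m=(P.*/h=cv2.cvtColor(im,cv2.COLOR_BGR2HSV); m=(P[...,2]>.05)\&(P[...,2]<.067)\&(u>285)\&(u<365)\&(v>100)\&(v<226)\&(h[...,2]>85)\&(h[...,1]<80)/; s/for row in range(130,224)/for row in range(126,226)/" m3.py; python3 m3.py
python3 -c "
import numpy as np
z=np.load('nest1.npz');im=z['im']
for r in (128,150,175,200,222): print(r,im[r,284:304,1].tolist(),im[r,344:366,1].tolist())"
```

```text
z strip 0.05987629019967042 5340
ang [np.float32(116.53), np.float32(118.2)]
width 44.789368
depth top row [123. 123. 123.]
red rows 106.0 121.0
end along d -174.3737718652994 tab outer along d (should be +14) 12.518964626563985
strip mid [569.30724606   8.22270426] dir ang 117.36387
sole far edge in tool [0.03210523 0.00020419 0.02029993] L [ 0.02050791 -0.01956212  0.02030129] R [0.02051542 0.02038817 0.02029858] z obs 0.24032397563626515 0.2405229680022482
far [546.3252438   52.62797007] tool rel [ 0.04015778 -0.00145202]
start [592.28924831 -36.18256155] tool rel [-0.05984071 -0.00090154]
fin [546.3252438   52.62797007] tool rel [ 0.04015778 -0.00145202]
128 [108, 77, 56, 61, 71, 87, 97, 96, 90, 80, 70, 55, 52, 73, 95, 102, 106, 105, 104, 105] [106, 105, 108, 108, 106, 103, 93, 71, 47, 34, 31, 36, 35, 40, 46, 52, 58, 57, 54, 50, 53, 61]
150 [125, 107, 74, 53, 46, 33, 23, 21, 22, 15, 13, 14, 20, 35, 67, 93, 105, 106, 105, 105] [105, 106, 107, 105, 106, 101, 86, 56, 23, 19, 8, 19, 8, 12, 16, 17, 34, 48, 51, 52, 56, 62]
175 [128, 123, 108, 75, 52, 46, 38, 38, 42, 45, 45, 45, 46, 59, 101, 157, 201, 217, 217, 216] [105, 106, 103, 106, 104, 101, 84, 52, 22, 7, 11, 13, 10, 15, 18, 24, 38, 48, 48, 54, 60, 61]
200 [124, 123, 120, 106, 74, 52, 47, 36, 36, 41, 43, 43, 43, 47, 62, 105, 159, 199, 212, 213] [127, 120, 130, 142, 138, 117, 87, 56, 38, 38, 35, 35, 36, 30, 30, 39, 52, 63, 79, 99, 113, 119]
222 [129, 124, 123, 120, 107, 72, 50, 41, 33, 37, 41, 43, 41, 45, 46, 73, 132, 184, 206, 210] [208, 207, 205, 205, 201, 179, 129, 73, 43, 36, 34, 31, 35, 31, 40, 62, 76, 76, 89, 110, 119, 120]
```

>>> move_arm:
  motion:
    - {"dx": 0.97,"dy": -0.08,"dz": 0.5,"twist": -0.04,"gripper": 1}
    - {"dx": 0.97,"dy": 0,"dz": 1,"twist": 0,"gripper": 1}
    - {"dx": 0.97,"dy": 0,"dz": 1,"twist": 0,"gripper": 1}
    - {"dx": 0,"dy": 0,"dz": 1,"twist": 0,"gripper": 1}
    - {"dx": 0,"dy": 0,"dz": 1,"twist": 0,"gripper": 1}
    - {"dx": 0,"dy": 0,"dz": 1,"twist": 0,"gripper": 1}
    - {"dx": 0,"dy": 0,"dz": 1,"twist": 0,"gripper": 1}
    - {"dx": 0,"dy": 0,"dz": 1,"twist": 0,"gripper": 1}

```text
t: 8.8
tcp_pos: [0.5377, 0.0685, 0.1101]
orientation: [1.633, 2.684, 0.0]
force: [0.5, -0.2, -2.6]
grip_width: 0.0229
finger_force: 59.3
```

>>> move_arm:
  motion:
    - {"dx": 0,"dy": 0,"dz": 0.2,"twist": 0,"gripper": 1}
    - {"dx": 0,"dy": 0,"dz": 0,"twist": 0,"gripper": 1}
    - {"dx": 0,"dy": 0,"dz": 0,"twist": 0,"gripper": 1}

```text
t: 9.1
tcp_pos: [0.5383, 0.0686, 0.1078]
orientation: [1.63, 2.684, 0.001]
force: [0.7, -0.7, -2.2]
grip_width: 0.0231
finger_force: 59.2
```

```bash
python3 s.py; python3 w.py fin1; python3 - <<'E'
from h import *
for n in ['scene','side']:
    im,P,T,f,i=grab(n); cv2.imwrite(f'pics/{n}1.png',im); np.savez(f'{n}1.npz',im=im,P=P)
a=cv2.imread('pics/fin1.png')[120:420,120:520]; b=cv2.imread('pics/side1.png')[175:275,235:368]
cv2.imwrite('pics/c2.png',np.hstack([a,cv2.resize(b,(400,300),interpolation=cv2.INTER_CUBIC)]))
E
```

```text
9.1 [0.5383 0.0686 0.1078] toolx ang 117.46 tilt [ 1.2e-03  1.0e-04 -1.0e+00] [ 0.127  0.363 -0.187  1.02  -0.     1.218] [ 0.67 -0.7  -2.17] 0.023059106444461346 [-0.022  0.073  0.005]
9.15 [0.53839533 0.06856535 0.10782549] [1.62979324e+00 2.68436780e+00 1.44140379e-03] [ 0.127  0.362 -0.187  1.02  -0.     1.218] [-0.67  0.1  -2.  ]
```

View pics/c2.png

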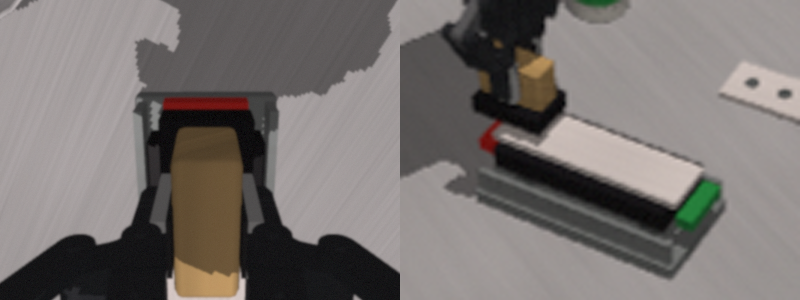

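The hover crop shows the block just above the red end, centred and parallel to the nest, with the red tab showing just past the sole. Now I'll quantify it.

```bash
cat > m4.py <<'E'
from h import *
z=np.load('fin1.npz'); im,P,T=z['im'],z['P'],z['T']
s=r.sense(); M=R.from_rotvec(s['orientation']).as_matrix(); t=s['tcp_pos']
def pl(uv,zp):
    uv=np.atleast_2d(uv).astype(float); d=np.c_[(uv-z['c'])/z['f'],np.ones(len(uv))]@T[:3,:3].T
    return ((T[:3,3]+d*((zp-T[2,3])/d[:,2])[:,None])-t)@M*1000
v,u=np.mgrid[:480,:640]
h=cv2.cvtColor(im,cv2.COLOR_BGR2HSV); red=(h[...,1]>120)&((h[...,0]<8)|(h[...,0]>172))&(v<260)&(v>200)&(u>270)&(u<380)
cs=[c for c in range(640) if red[:,c].sum()>4]; tp=np.array([np.where(red[:,c])[0].min() for c in cs]);bt=np.array([np.where(red[:,c])[0].max() for c in cs])
print('cols',cs[0],cs[-1],'rows',np.median(tp),np.median(bt),'slope',np.polyfit(cs,tp,1)[0],np.polyfit(cs,bt,1)[0])
b=np.median(bt); zu=t[2]-.0363
print('tab outer',pl([326,np.median(tp)-.5],.047),'sole lower edge',pl([326,b+.5],zu))
print('tab sides',pl([cs[0]-.5,np.median(tp)],.047),pl([cs[-1]+.5,np.median(tp)],.047))
g=im[...,1].astype(int)
print('G col 326 rows 205-250',g[205:250,326].tolist(),'R',im[205:250,326,2].tolist())
print('row 240..250 G',g[244,270:300].tolist(),g[244,350:385].tolist())
print('depth z', P[np.clip(np.median(tp).astype(int)+3,0,479),310:345,2].mean(), P[236:262:4,326,2])
E
python3 m4.py
```

```text
cols 283 368 rows 217.0 230.0 slope -0.002085004009623105 -0.016010189159866
tab outer [[28.07693384  0.13940742 60.64002492]] sole lower edge [[28.28904606  0.15895604 36.28611526]]
tab sides [[ 27.82311523 -22.02982066  60.60962299]] [[27.80279645 21.80594068 60.66999854]]
G col 326 rows 205-250 [91, 91, 94, 93, 91, 86, 77, 65, 56, 57, 57, 54, 37, 22, 18, 20, 22, 18, 20, 23, 24, 25, 23, 19, 19, 13, 13, 5, 18, 10, 11, 13, 13, 13, 10, 20, 17, 15, 8, 17, 16, 25, 43, 58, 61] R [95, 96, 97, 95, 94, 89, 80, 66, 57, 57, 62, 70, 79, 90, 95, 96, 100, 104, 113, 117, 116, 118, 113, 100, 74, 39, 19, 9, 15, 15, 14, 14, 13, 15, 7, 23, 18, 16, 10, 14, 18, 33, 55, 75, 79]
row 240..250 G [76, 97, 119, 133, 136, 137, 132, 115, 82, 41, 21, 12, 17, 12, 12, 9, 11, 14, 13, 12, 12, 14, 15, 9, 8, 14, 14, 14, 16, 13] [11, 7, 12, 11, 14, 11, 14, 11, 13, 13, 9, 15, 11, 9, 16, 12, 14, 13, 12, 12, 13, 12, 8, 20, 32, 53, 63, 69, 68, 67, 68, 77, 87, 93, 73]
depth z 0.04243967754773814 [0.08214864 0.08646097 0.08636404 0.09090155 0.09596018 0.10066207
 0.10448087]
```

I made an arithmetic slip: the strip end was at +70 mm, so the block is about 15 mm past flush, still hovering and touching nothing. I'll move back and recheck.

>>> move_arm:
  motion:
    - {"dx": -0.4,"dy": 0,"dz": 0,"twist": 0,"gripper": 1}
    - {"dx": -0.36,"dy": 0,"dz": 0.2,"twist": 0,"gripper": 1}
    - {"dx": 0,"dy": 0,"dz": 0,"twist": 0,"gripper": 1}
    - {"dx": 0,"dy": 0,"dz": 0,"twist": 0,"gripper": 1}

```text
t: 9.65
tcp_pos: [0.5447, 0.0546, 0.1025]
orientation: [-1.631, -2.685, 0.0]
force: [0.2, 0.6, -2.4]
grip_width: 0.023
finger_force: 59.2
```

```bash
python3 s.py; python3 w.py fin2; sed -i "s/fin1/fin2/; s/(v<260)&(v>200)/(v<250)\&(v>150)/; s/205-250/150-250/; s/205:250/150:250/g" m4.py; python3 m4.py; python3 -c "
import cv2
a=cv2.imread('pics/fin2.png')[120:290,220:430]; cv2.imwrite('pics/c3.png',cv2.resize(a,None,fx=3,fy=3,interpolation=cv2.INTER_CUBIC))"
```

```text
9.65 [0.5447 0.0546 0.1025] toolx ang 117.46 tilt [-5.e-04  0.e+00 -1.e+00] [ 0.1    0.377 -0.18   1.014  0.     1.191] [ 0.25  0.59 -2.42] 0.022973306173166234 [-0.026 -0.017 -0.049]
9.7 [0.544691   0.05486085 0.10258614] [-1.63009512e+00 -2.68522297e+00  2.29842688e-04] [ 0.1    0.377 -0.18   1.014  0.     1.192] [ 0.47 -0.81 -1.83]
cols 282 372 rows 191.0 222.0 slope 0.0020863194776238932 -0.017184265010352105
tab outer [[42.36274348  0.10796521 55.59425552]] sole lower edge [[31.86618263  0.11895581 36.30609718]]
tab sides [[ 42.11485462 -21.46777115  55.60042069]] [[42.11927215 22.65260021 55.58771685]]
G col 326 rows 150-250 [91, 91, 92, 91, 91, 90, 90, 93, 90, 90, 91, 91, 91, 91, 92, 91, 93, 94, 93, 91, 92, 91, 95, 94, 92, 94, 94, 91, 93, 93, 92, 91, 94, 92, 92, 91, 93, 92, 85, 73, 56, 37, 23, 17, 15, 22, 21, 21, 20, 23, 23, 25, 25, 21, 23, 19, 21, 18, 22, 22, 23, 24, 21, 27, 23, 21, 24, 23, 26, 22, 23, 27, 42, 56, 65, 63, 58, 68, 72, 54, 29, 19, 9, 7, 7, 14, 13, 8, 14, 12, 11, 12, 8, 8, 12, 12, 29, 47, 60, 65] R [95, 95, 95, 96, 95, 94, 94, 97, 94, 94, 95, 94, 95, 95, 97, 96, 96, 97, 96, 95, 97, 95, 98, 98, 97, 99, 98, 95, 97, 97, 95, 95, 97, 97, 97, 95, 98, 97, 90, 77, 73, 79, 91, 96, 99, 108, 115, 119, 119, 119, 119, 122, 120, 120, 117, 118, 118, 118, 119, 119, 120, 120, 118, 121, 120, 118, 120, 119, 120, 118, 117, 116, 108, 88, 74, 64, 61, 71, 77, 60, 31, 21, 9, 8, 11, 17, 9, 12, 16, 12, 13, 16, 5, 11, 15, 19, 38, 58, 76, 83]
row 240..250 G [15, 6, 8, 15, 13, 8, 13, 13, 10, 18, 10, 12, 13, 9, 13, 13, 14, 17, 5, 10, 15, 16, 13, 11, 11, 10, 7, 13, 13, 13] [18, 16, 13, 17, 11, 13, 13, 13, 13, 11, 11, 14, 15, 14, 6, 10, 16, 18, 13, 16, 18, 17, 16, 9, 9, 15, 11, 15, 14, 15, 13, 13, 8, 10, 14]
depth z 0.044231289725830805 [0.0767069  0.0812219  0.08098059 0.08592898 0.09087595 0.09543779
 0.09945554]
```

View pics/c3.png

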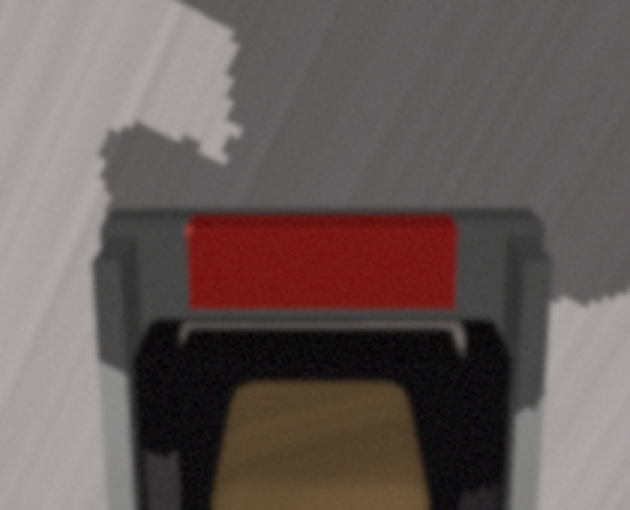

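Flush is confirmed. The sliver of strip end sits at row 226 (x≈28.5 mm in tool), the sole edge at row 229.6 (x≈28.7 mm), the tab predicts 28.4 mm, and the block is centred and parallel. The finish pose is TCP (0.5447, 0.0547). The start is 100 mm back.

>>> move_arm:
  motion:
    - {"dx": -0.5,"dy": 0,"dz": 0,"twist": 0,"gripper": 1}
    - {"dx": -1,"dy": 0,"dz": 0,"twist": 0,"gripper": 1}
    - {"dx": -1,"dy": 0,"dz": 0,"twist": 0,"gripper": 1}
    - {"dx": -1,"dy": 0,"dz": 0,"twist": 0,"gripper": 1}
    - {"dx": -1,"dy": 0,"dz": 0,"twist": 0,"gripper": 1}
    - {"dx": -0.5,"dy": 0,"dz": 0,"twist": 0,"gripper": 1}
    - {"dx": 0,"dy": 0,"dz": 0,"twist": 0,"gripper": 1}
    - {"dx": 0,"dy": 0,"dz": 0,"twist": 0,"gripper": 1}

```text
t: 10.5
tcp_pos: [0.5907, -0.0334, 0.1026]
orientation: [-1.63, -2.685, -0.0]
force: [-1.2, -0.4, -1.5]
grip_width: 0.0232
finger_force: 59.2
```

```bash
python3 s.py; python3 -c "
from h import *
im,P,T,f,i=grab('side'); print(np.linalg.norm(r.sense()['tcp_pos'][:2]-[.5447,.0547]))
cv2.imwrite('pics/c4.png',cv2.resize(im[190:280,250:370],(800,600),interpolation=cv2.INTER_CUBIC))"
```

```text
10.5 [ 0.5907 -0.0334  0.1026] toolx ang 117.5 tilt [-3.e-04  2.e-04 -1.e+00] [-0.057  0.462 -0.05   1.059  0.     1.034] [-1.23 -0.38 -1.55] 0.02319962402673819 [0.007 0.006 0.027]
0.0991020098167531
```

View pics/c4.png

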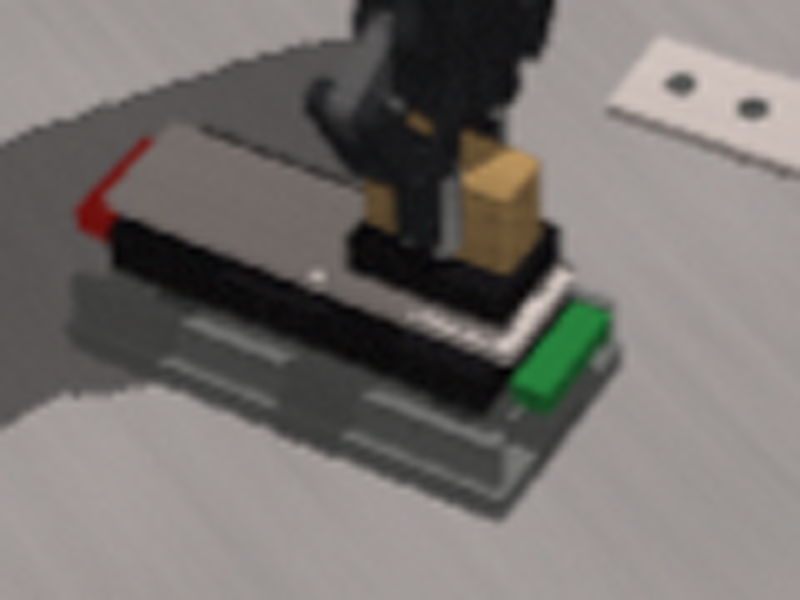

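The block hovers over the green end, parallel and about flush. Next I descend onto the strip.

>>> move_arm:
  motion:
    - {"dx": -0.05,"dy": 0,"dz": 0.2,"twist": 0,"gripper": 1}
    - {"dx": 0,"dy": 0,"dz": 0.1,"twist": 0,"gripper": 1}
    - {"dx": 0,"dy": 0,"dz": 0.1,"twist": 0,"gripper": 1}
    - {"dx": 0,"dy": 0,"dz": 0.1,"twist": 0,"gripper": 1}
    - {"dx": 0,"dy": 0,"dz": 0.05,"twist": 0,"gripper": 1}
    - {"dx": 0,"dy": 0,"dz": 0,"twist": 0,"gripper": 1}
    - {"dx": 0,"dy": 0,"dz": 0,"twist": 0,"gripper": 1}

```text
t: 11.25
tcp_pos: [0.5914, -0.0345, 0.0918]
orientation: [1.63, 2.686, 0.0]
force: [-1.7, 3.1, 2.9]
grip_width: 0.0229
finger_force: 59.8
```

```bash
python3 s.py
```

```text
11.25 [ 0.5914 -0.0345  0.0918] toolx ang 117.5 tilt [ 1.e-04  1.e-04 -1.e+00] [-0.058  0.471 -0.064  1.035  0.     1.032] [-1.68  3.08  2.88] 0.02291955002039163 [0.506 0.326 0.067]
```

>>> move_arm:
  motion:
    - {"dx": 0,"dy": 0,"dz": 0.09,"twist": 0,"gripper": 1}
    - {"dx": 0,"dy": 0,"dz": 0,"twist": 0,"gripper": 1}
    - {"dx": 0,"dy": 0,"dz": 0,"twist": 0,"gripper": 1}

```text
t: 11.55
tcp_pos: [0.5915, -0.0346, 0.09]
orientation: [1.63, 2.686, 0.0]
force: [-2.0, 2.8, 3.7]
grip_width: 0.0228
finger_force: 59.9
```

```bash
python3 s.py; python3 - <<'E'
from h import *
F=[];Q=[]
for k in range(4):
    F.append(r.sense()['force']); im,P,T,f,i=grab('side'); Q.append(P)
print('F',np.mean(F,0)); P=np.nanmean(Q,0); P0=np.load('side0.npz')['P']
d=np.array([np.cos(np.radians(117.46)),np.sin(np.radians(117.46))]); n=np.array([-d[1],d[0]])
c=r.sense()['tcp_pos'][:2]+.05*d
def f(P,lo,hi):
    a=(P[...,:2]-c)@d; b=(P[...,:2]-c)@n; m=(a>lo)&(a<hi)&(abs(b)<.014)&(P[...,2]>.035)&(P[...,2]<.07); return m
for lo,hi in [(0,.03),(.03,.06)]:
    for q in (P0,P):
        m=f(q,lo,hi); print(lo,m.sum(),np.median(q[m][:,2]))
E
```

```text
11.55 [ 0.5915 -0.0346  0.09  ] toolx ang 117.5 tilt [ 3.e-04  1.e-04 -1.e+00] [-0.058  0.472 -0.067  1.031  0.     1.032] [-1.98  2.84  3.7 ] 0.02275953455617429 [0.579 0.151 0.033]
F [-1.33163443  2.6771582   3.33267785]
0 108 0.05958317041617983
0 111 0.053576259670704146
0.03 110 0.059720673617424114
0.03 106 0.05353130592183403
```

>>> move_arm:
  motion:
    - {"dx": 0,"dy": 0,"dz": 0.03,"twist": 0,"gripper": 1}
    - {"dx": 0.1,"dy": 0,"dz": 0,"twist": 0,"gripper": 1}
    - {"dx": 0.2,"dy": 0,"dz": 0,"twist": 0,"gripper": 1}
    - {"dx": 0.26,"dy": 0,"dz": 0,"twist": 0,"gripper": 1}
    - {"dx": 0.26,"dy": 0,"dz": 0,"twist": 0,"gripper": 1}
    - {"dx": 0.26,"dy": 0,"dz": 0,"twist": 0,"gripper": 1}
    - {"dx": 0.26,"dy": 0,"dz": 0,"twist": 0,"gripper": 1}
    - {"dx": 0.26,"dy": 0,"dz": 0,"twist": 0,"gripper": 1}

```text
t: 12.55
tcp_pos: [0.5764, -0.0058, 0.0893]
orientation: [1.63, 2.686, -0.0]
force: [1.5, -3.5, 3.5]
grip_width: 0.023
finger_force: 60.0
```

```bash
python3 s.py
```

```text
12.55 [ 0.5764 -0.0058  0.0893] toolx ang 117.51 tilt [ 1.e-04 -1.e-04 -1.e+00] [-0.01   0.442 -0.116  1.012 -0.     1.081] [ 1.54 -3.54  3.5 ] 0.022998500043673598 [-0.684 -0.401 -0.029]
```

>>> move_arm:
  motion:
    - {"dx": 0.26,"dy": 0,"dz": 0,"twist": 0,"gripper": 1}
    - {"dx": 0.26,"dy": 0,"dz": 0,"twist": 0,"gripper": 1}
    - {"dx": 0.26,"dy": 0,"dz": 0,"twist": 0,"gripper": 1}
    - {"dx": 0.26,"dy": 0,"dz": 0,"twist": 0,"gripper": 1}
    - {"dx": 0.26,"dy": 0,"dz": 0,"twist": 0,"gripper": 1}
    - {"dx": 0.26,"dy": 0,"dz": 0,"twist": 0,"gripper": 1}
    - {"dx": 0.26,"dy": 0,"dz": 0,"twist": 0,"gripper": 1}
    - {"dx": 0.26,"dy": 0,"dz": 0,"twist": 0,"gripper": 1}

```text
t: 13.35
tcp_pos: [0.5572, 0.0311, 0.0893]
orientation: [1.63, 2.686, -0.0]
force: [2.0, -3.5, 3.1]
grip_width: 0.0235
finger_force: 60.0
```

>>> move_arm:
  motion:
    - {"dx": 0.26,"dy": 0,"dz": 0,"twist": 0,"gripper": 1}
    - {"dx": 0.26,"dy": 0,"dz": 0,"twist": 0,"gripper": 1}
    - {"dx": 0.26,"dy": 0,"dz": 0,"twist": 0,"gripper": 1}
    - {"dx": 0.26,"dy": 0,"dz": 0,"twist": 0,"gripper": 1}
    - {"dx": 0.26,"dy": 0,"dz": 0,"twist": 0,"gripper": 1}
    - {"dx": 0.06,"dy": 0,"dz": 0,"twist": 0,"gripper": 1}
    - {"dx": 0,"dy": 0,"dz": 0,"twist": 0,"gripper": 1}

```text
t: 14.05
tcp_pos: [0.5446, 0.0553, 0.0892]
orientation: [-1.629, -2.686, -0.0]
force: [-0.8, 1.9, 3.1]
grip_width: 0.023
finger_force: 60.0
```

```bash
python3 s.py; python3 w.py fin3; sed -i "s/fin2/fin3/" m4.py; python3 m4.py|grep -v -e G -e depth
```

```text
14.05 [0.5446 0.0553 0.0892] toolx ang 117.53 tilt [-5.e-04  7.e-04 -1.e+00] [ 1.010e-01  3.880e-01 -2.000e-01  9.830e-01  1.000e-03  1.191e+00] [-0.76  1.87  3.13] 0.02295992187937025 [0.276 0.039 0.034]
14.1 [0.54460645 0.05528707 0.0892493 ] [-1.62867454e+00 -2.68539232e+00 -8.45866642e-04] [ 1.010e-01  3.880e-01 -2.000e-01  9.830e-01  1.000e-03  1.191e+00] [-0.7   2.49  3.5 ]
cols 281 373 rows 196.0 227.0 slope 0.0020441049207723856 -0.013115096535466053
tab outer [[43.00421313  0.12569588 42.2946438 ]] sole lower edge [[29.71898691  0.13223688 36.3313396 ]]
tab sides [[ 42.76532507 -20.43583699  42.29458129]] [[42.7835603  21.59193476 42.29421368]]
 0.08541855]
```

The stroke is complete: TCP z held at 0.0893 and Fz at 3.1–3.5 N throughout, ending flush. Now I lift and return to the tray.

>>> move_arm:
  motion:
    - {"dx": 0,"dy": 0,"dz": -0.4,"twist": 0,"gripper": 1}
    - {"dx": 0,"dy": 0,"dz": -0.8,"twist": 0,"gripper": 1}
    - {"dx": 0,"dy": 0,"dz": -1,"twist": 0,"gripper": 1}
    - {"dx": 0,"dy": 0,"dz": -1,"twist": 0,"gripper": 1}
    - {"dx": 0.5,"dy": 0.07,"dz": -0.8,"twist": 0,"gripper": 1}
    - {"dx": 0.95,"dy": 0.14,"dz": 0,"twist": 0,"gripper": 1}
    - {"dx": 0.95,"dy": 0.14,"dz": 0,"twist": 0,"gripper": 1}
    - {"dx": 0.95,"dy": 0.14,"dz": 0,"twist": 0,"gripper": 1}

```text
t: 14.9
tcp_pos: [0.5221, 0.1192, 0.1695]
orientation: [-1.63, -2.685, 0.0]
force: [-0.2, 0.2, -1.7]
grip_width: 0.0233
finger_force: 59.3
```

>>> move_arm:
  motion:
    - {"dx": 0.95,"dy": 0.14,"dz": 0,"twist": 0,"gripper": 1}
    - {"dx": 0.95,"dy": 0.14,"dz": 0,"twist": 0,"gripper": 1}
    - {"dx": 0.95,"dy": 0.14,"dz": 0,"twist": 0,"gripper": 1}
    - {"dx": 0.95,"dy": 0.14,"dz": 0,"twist": 0,"gripper": 1}
    - {"dx": 0.95,"dy": 0.14,"dz": 0,"twist": 0,"gripper": 1}
    - {"dx": 0.95,"dy": 0.14,"dz": 0,"twist": 0,"gripper": 1}
    - {"dx": 0.95,"dy": 0.14,"dz": 0,"twist": 0,"gripper": 1}
    - {"dx": 0.95,"dy": 0.14,"dz": 0,"twist": 0,"gripper": 1}

```text
t: 15.7
tcp_pos: [0.4717, 0.2644, 0.1694]
orientation: [-1.63, -2.685, 0.001]
force: [0.0, 0.1, -1.9]
grip_width: 0.0234
finger_force: 59.3
```

>>> move_arm:
  motion:
    - {"dx": 0.95,"dy": 0.14,"dz": 0,"twist": 0,"gripper": 1}
    - {"dx": 0.95,"dy": 0.14,"dz": 0,"twist": 0,"gripper": 1}
    - {"dx": 0.95,"dy": 0.14,"dz": 0,"twist": 0,"gripper": 1}
    - {"dx": 0.5,"dy": 0.1,"dz": 0,"twist": 0.6,"gripper": 1}
    - {"dx": 0,"dy": 0,"dz": 0,"twist": 1,"gripper": 1}
    - {"dx": 0,"dy": 0,"dz": 0,"twist": 1,"gripper": 1}
    - {"dx": 0,"dy": 0,"dz": 0,"twist": 1,"gripper": 1}
    - {"dx": 0,"dy": 0,"dz": 0,"twist": 1,"gripper": 1}

```text
t: 16.5
tcp_pos: [0.4503, 0.3279, 0.1693]
orientation: [-2.305, -2.134, 0.001]
force: [-0.6, -0.2, -2.1]
grip_width: 0.023
finger_force: 59.2
```

>>> move_arm:
  motion:
    - {"dx": 0,"dy": 0,"dz": 0,"twist": 1,"gripper": 1}
    - {"dx": 0,"dy": 0,"dz": 0,"twist": 1,"gripper": 1}
    - {"dx": 0,"dy": 0,"dz": 0,"twist": 0,"gripper": 1}
    - {"dx": 0,"dy": 0,"dz": 0,"twist": 0,"gripper": 1}

```text
t: 16.9
tcp_pos: [0.4505, 0.328, 0.1694]
orientation: [-2.536, -1.854, 0.001]
force: [-0.2, 0.2, -1.4]
grip_width: 0.0232
finger_force: 59.2
```

```bash
python3 s.py; python3 w.py tray3; python3 - <<'E'
from h import *
s=r.sense(); M=R.from_rotvec(s['orientation']).as_matrix(); z=np.load('tray3.npz');im,P=z['im'],z['P']
h=cv2.cvtColor(im,cv2.COLOR_BGR2HSV); m=(h[...,0]>2)&(h[...,0]<18)&(h[...,1]>195)&(P[...,2]<.03)
v,u=np.where(m); print(m.sum(),u.min(),u.max(),v.min(),v.max())
p=(P[m]-s['tcp_pos'])@M*1000; print('tool x,y of tray pts',np.nanpercentile(p,[1,99],axis=0).round(1), 'expect centre rel', (M.T@(np.array([.4498,.3311,0])-s['tcp_pos'])).round(4))
E
```

```text
16.9 [0.4505 0.328  0.1694] toolx ang 72.32 tilt [-4.e-04 -2.e-04 -1.e+00] [ 0.629  0.355 -0.036  1.18   0.     2.509] [-0.2   0.16 -1.38] 0.023153685327876802 [-0.036 -0.051 -0.022]
16.95 [0.45049274 0.32805396 0.1693288 ] [-2.53647471e+00 -1.85350822e+00  5.88623289e-04] [ 0.629  0.355 -0.037  1.18   0.     2.509] [-0.13 -0.5  -1.63]
12150 254 404 119 298
tool x,y of tray pts [[-62.  -53.4 154.5]
 [ 71.6  53.9 166. ]] expect centre rel [ 0.0027 -0.0015  0.1693]
```

>>> move_arm:
  motion:
    - {"dx": 0,"dy": 0,"dz": 1,"twist": 0,"gripper": 1}
    - {"dx": 0,"dy": 0,"dz": 1,"twist": 0,"gripper": 1}
    - {"dx": 0,"dy": 0,"dz": 1,"twist": 0,"gripper": 1}
    - {"dx": 0,"dy": 0,"dz": 1,"twist": 0,"gripper": 1}
    - {"dx": 0,"dy": 0,"dz": 1,"twist": 0,"gripper": 1}
    - {"dx": 0,"dy": 0,"dz": 0.8,"twist": 0,"gripper": 1}
    - {"dx": 0,"dy": 0,"dz": 0.3,"twist": 0,"gripper": 1}
    - {"dx": 0,"dy": 0,"dz": 0.1,"twist": 0,"gripper": 1}

```text
t: 17.75
tcp_pos: [0.4503, 0.328, 0.0449]
orientation: [-2.538, -1.851, 0.002]
force: [-0.5, 0.2, -2.0]
grip_width: 0.0231
finger_force: 59.3
```

>>> move_arm:
  motion:
    - {"dx": 0,"dy": 0,"dz": 0.1,"twist": 0,"gripper": 1}
    - {"dx": 0,"dy": 0,"dz": 0.06,"twist": 0,"gripper": 1}
    - {"dx": 0,"dy": 0,"dz": 0,"twist": 0,"gripper": 1}
    - {"dx": 0,"dy": 0,"dz": 0,"twist": 0,"gripper": 1}

```text
t: 18.15
tcp_pos: [0.4508, 0.3283, 0.0425]
orientation: [-2.539, -1.849, -0.001]
force: [0.5, -0.2, -2.6]
grip_width: 0.0229
finger_force: 59.3
```

```bash
python3 s.py
```

```text
18.15 [0.4508 0.3283 0.0425] toolx ang 72.13 tilt [ 5.e-04  4.e-04 -1.e+00] [ 0.63   0.449 -0.236  0.885  0.     2.512] [ 0.5  -0.2  -2.63] 0.022928709744429097 [ 0.016  0.026 -0.039]
```

Not in contact yet, so I go down in half-millimetre steps.

>>> move_arm:
  motion:
    - {"dx": 0,"dy": 0,"dz": 0.04,"twist": 0,"gripper": 1}
    - {"dx": 0,"dy": 0,"dz": 0.03,"twist": 0,"gripper": 1}
    - {"dx": 0,"dy": 0,"dz": 0,"twist": 0,"gripper": 1}
    - {"dx": 0,"dy": 0,"dz": 0,"twist": 0,"gripper": 1}

```text
t: 18.55
tcp_pos: [0.4507, 0.3283, 0.0413]
orientation: [-2.54, -1.849, -0.001]
force: [-2.9, -2.2, 7.1]
grip_width: 0.023
finger_force: 60.3
```

```bash
python3 s.py
```

```text
18.55 [0.4507 0.3283 0.0413] toolx ang 72.12 tilt [ 5.e-04  4.e-04 -1.e+00] [ 0.63   0.451 -0.238  0.882  0.     2.512] [-2.86 -2.19  7.13] 0.023011235807054678 [-0.297  0.492 -0.027]
```

It's down on the floor (Fz 7 N). Next I release and rise straight up.

>>> move_arm:
  motion:
    - {"dx": 0,"dy": 0,"dz": 0,"twist": 0,"gripper": 0.7}
    - {"dx": 0,"dy": 0,"dz": 0,"twist": 0,"gripper": 0.3}
    - {"dx": 0,"dy": 0,"dz": 0,"twist": 0,"gripper": 0}
    - {"dx": 0,"dy": 0,"dz": 0,"twist": 0,"gripper": 0}
    - {"dx": 0,"dy": 0,"dz": 0,"twist": 0,"gripper": 0}
    - {"dx": 0,"dy": 0,"dz": -0.3,"twist": 0,"gripper": 0}
    - {"dx": 0,"dy": 0,"dz": -0.8,"twist": 0,"gripper": 0}
    - {"dx": 0,"dy": 0,"dz": -1,"twist": 0,"gripper": 0}

```text
t: 19.35
tcp_pos: [0.4502, 0.3279, 0.083]
orientation: [-2.54, -1.849, 0.002]
force: [-0.4, 0.8, 0.4]
grip_width: 0.0851
finger_force: 0.0
```

>>> move_arm:
  motion:
    - {"dx": 0,"dy": 0,"dz": -1,"twist": 0,"gripper": 0}
    - {"dx": 0,"dy": 0,"dz": -1,"twist": 0,"gripper": 0}
    - {"dx": 0,"dy": 0,"dz": -1,"twist": 0,"gripper": 0.5}
    - {"dx": 0,"dy": 0,"dz": -1,"twist": 0,"gripper": 1}
    - {"dx": 0,"dy": 0,"dz": -1,"twist": 0,"gripper": 1}
    - {"dx": 0,"dy": 0,"dz": -1,"twist": 0,"gripper": 1}
    - {"dx": 0,"dy": 0,"dz": 0,"twist": 0,"gripper": 1}
    - {"dx": 0,"dy": 0,"dz": 0,"twist": 0,"gripper": 1}

```text
t: 20.15
tcp_pos: [0.4507, 0.3283, 0.203]
orientation: [-2.54, -1.849, -0.001]
force: [-0.2, 0.7, 0.5]
grip_width: 0.0002
finger_force: 0.0
```

```bash
python3 s.py; python3 w.py tray4; python3 - <<'E'
from h import *
z=np.load('tray4.npz');P=z['P'];s=r.sense();M=R.from_rotvec(s['orientation']).as_matrix()
g=P[(abs(P[...,0]-.45)<.06)&(abs(P[...,1]-.328)<.07)&(P[...,2]>.048)&(P[...,2]<.07)]
print('grip top',cv2.minAreaRect((g[:,:2]*1000).astype(np.float32)),np.percentile(g[:,2],[5,50,95]))
# tally from first side view
z=np.load('side0.npz');P=z['P'];h=cv2.cvtColor(z['im'],cv2.COLOR_BGR2HSV);v,u=np.mgrid[:480,:640]
w=(abs(u-350)<50)&(abs(v-338)<40)
red=w&(h[...,1]>170)&((h[...,0]<5)|(h[...,0]>174)); blue=w&(h[...,0]>100)&(h[...,0]<130)&(h[...,1]>100)&(P[...,2]>.05)
blk=w&(u<343)&(v>322)&(v<352)&(h[...,2]<60)&(P[...,2]>.03)
for n,m in [('red',red),('bluetop',blue),('pad',blk)]:
    q=P[m]; q=q[np.isfinite(q[:,0])]; print(n,len(q),np.median(q,0).round(4),cv2.minAreaRect((q[:,:2]*1000).astype(np.float32)))
E
```

```text
20.15 [0.4507 0.3283 0.203 ] toolx ang 72.12 tilt [ 6.e-04  4.e-04 -1.e+00] [0.63  0.342 0.031 1.259 0.    2.512] [-0.18  0.68  0.48] 0.00015606536433292894 [-0.001  0.001  0.029]
20.2 [0.45041838 0.32806774 0.2023672 ] [ 2.53955190e+00  1.84935862e+00 -6.05539291e-04] [ 0.63   0.342  0.03   1.259 -0.     2.512] [-0.19  0.43  0.58]
grip top ((451.393798828125, 327.7359924316406), (56.57320022583008, 23.80590057373047), 72.54927062988281) [0.05442532 0.05663869 0.0578081 ]
red 832 [ 0.4889 -0.2905  0.0306] ((481.65924072265625, -283.5337829589844), (66.11048889160156, 90.62203979492188), 77.75264739990234)
bluetop 452 [ 0.5355 -0.3067  0.0554] ((540.5140991210938, -300.6650390625), (80.52012634277344, 34.87873077392578), 75.74129486083984)
pad 286 [ 0.458  -0.2791  0.0428] ((455.0375671386719, -276.9224548339844), (50.56843185424805, 36.0115966796875), 75.21700286865234)
```

The block is flat in the tray: grip top at z 0.0567, centred at (0.451, 0.328). The pad is at (0.457, −0.279, 0.043), and the rest height and 87 mm distance to the housing both agree. Now I move to the tally with the fingers shut.

>>> move_arm:
  motion:
    - {"dx": -1,"dy": 0.33,"dz": 0,"twist": 0,"gripper": 1}
    - {"dx": -1,"dy": 0.33,"dz": 0,"twist": 0,"gripper": 1}
    - {"dx": -1,"dy": 0.33,"dz": 0,"twist": 0,"gripper": 1}
    - {"dx": -1,"dy": 0.33,"dz": 0,"twist": 0,"gripper": 1}
    - {"dx": -1,"dy": 0.33,"dz": 0,"twist": 0,"gripper": 1}
    - {"dx": -1,"dy": 0.33,"dz": 0,"twist": 0,"gripper": 1}
    - {"dx": -1,"dy": 0.33,"dz": 0,"twist": 0,"gripper": 1}
    - {"dx": -1,"dy": 0.33,"dz": 0,"twist": 0,"gripper": 1}

```text
t: 21.0
tcp_pos: [0.4511, 0.1587, 0.2019]
orientation: [-2.539, -1.849, 0.002]
force: [0.1, -0.4, 0.8]
grip_width: -0.0002
finger_force: 0.0
```

>>> move_arm:
  motion:
    - {"dx": -1,"dy": 0.33,"dz": 0,"twist": 0,"gripper": 1}
    - {"dx": -1,"dy": 0.33,"dz": 0,"twist": 0,"gripper": 1}
    - {"dx": -1,"dy": 0.33,"dz": 0,"twist": 0,"gripper": 1}
    - {"dx": -1,"dy": 0.33,"dz": 0,"twist": 0,"gripper": 1}
    - {"dx": -1,"dy": 0.33,"dz": 0,"twist": 0,"gripper": 1}
    - {"dx": -1,"dy": 0.33,"dz": 0,"twist": 0,"gripper": 1}
    - {"dx": -1,"dy": 0.33,"dz": 0,"twist": 0,"gripper": 1}
    - {"dx": -1,"dy": 0.33,"dz": 0,"twist": 0,"gripper": 1}

```text
t: 21.8
tcp_pos: [0.4523, -0.0096, 0.2019]
orientation: [-2.539, -1.849, 0.002]
force: [0.3, 0.1, -0.2]
grip_width: 0.0002
finger_force: 0.0
```

>>> move_arm:
  motion:
    - {"dx": -1,"dy": 0.33,"dz": 0,"twist": 0,"gripper": 1}
    - {"dx": -1,"dy": 0.33,"dz": 0,"twist": 0,"gripper": 1}
    - {"dx": -1,"dy": 0.33,"dz": 0,"twist": 0,"gripper": 1}
    - {"dx": -1,"dy": 0.33,"dz": 0,"twist": 0,"gripper": 1}
    - {"dx": -1,"dy": 0.33,"dz": 0,"twist": 0,"gripper": 1}
    - {"dx": -1,"dy": 0.33,"dz": 0,"twist": 0,"gripper": 1}
    - {"dx": 0,"dy": 0,"dz": 0,"twist": 0,"gripper": 1}
    - {"dx": 0,"dy": 0,"dz": 0,"twist": 0,"gripper": 1}

```text
t: 22.6
tcp_pos: [0.4533, -0.1351, 0.2021]
orientation: [-2.54, -1.847, 0.001]
force: [0.2, -0.6, -0.6]
grip_width: -0.0001
finger_force: 0.0
```

```bash
python3 s.py; python3 w.py tal; python3 - <<'E'
from h import *
z=np.load('tal.npz');P=z['P'];im=z['im'];h=cv2.cvtColor(im,cv2.COLOR_BGR2HSV);s=r.sense();M=R.from_rotvec(s['orientation']).as_matrix()
near=(abs(P[...,0]-.49)<.1)&(abs(P[...,1]+.285)<.09)
red=near&(h[...,1]>170)&((h[...,0]<5)|(h[...,0]>174))
blk=near&(h[...,2]<60)&(P[...,2]>.034)&(P[...,2]<.05)&(P[...,0]<.49)
for n,m in [('red',red),('pad',blk)]:
    m=cv2.morphologyEx(m.astype(np.uint8),cv2.MORPH_OPEN,np.ones((3,3)))>0
    q=P[m]; print(n,len(q)); 
    if len(q)>20: print(np.median(q,0).round(4),cv2.minAreaRect((q[:,:2]*1000).astype(np.float32)),np.argwhere(m).min(0),np.argwhere(m).max(0))
c=np.array([.457,-.2785,.043]); print('pad rel tool units',(M.T@(c-s['tcp_pos'])/.02).round(2))
E
```

```text
22.6 [ 0.4533 -0.1351  0.2021] toolx ang 72.07 tilt [-1.1e-03  5.0e-04 -1.0e+00] [-0.29   0.171 -0.195  1.205  0.     1.594] [ 0.25 -0.57 -0.58] -7.714709807991235e-05 [-0.03  -0.029  0.005]
22.65 [ 0.45333227 -0.13466872  0.20217601] [-2.53891230e+00 -1.84855416e+00  8.11084085e-04] [-0.289  0.171 -0.195  1.205  0.     1.594] [0.23 0.14 0.35]
red 2098
[ 0.5028 -0.2721  0.0284] ((499.23944091796875, -268.39398193359375), (45.443626403808594, 93.9125747680664), 46.080238342285156) [318 367] [366 450]
pad 533
[ 0.4674 -0.2654  0.0419] ((464.40667724609375, -268.37060546875), (26.925731658935547, 25.54142189025879), 75.66545104980469) [338 370] [363 398]
pad rel tool units [-6.79  2.39  7.95]
```

View pics/tal.png

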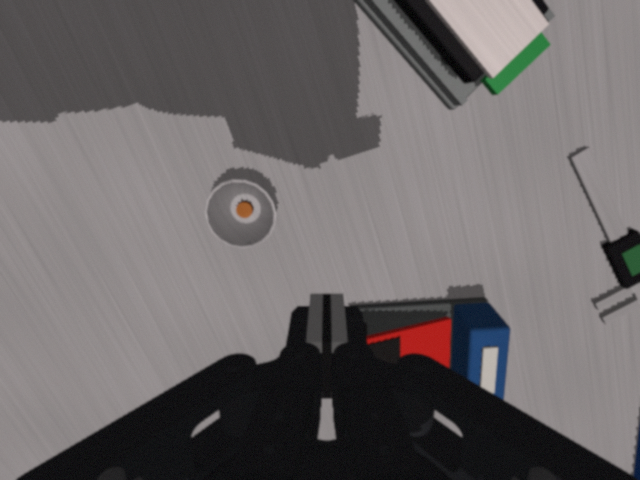

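The last picture shows the tally at (370–505, 300–400), partly behind the fingers. Geometry from the housing gives the pad at (0.4563, −0.2789), matching the direct measurement.

>>> move_arm:
  motion:
    - {"dx": -0.97,"dy": 0.34,"dz": 0,"twist": 0,"gripper": 1}
    - {"dx": -0.97,"dy": 0.34,"dz": 0,"twist": 0,"gripper": 1}
    - {"dx": -0.97,"dy": 0.34,"dz": 0,"twist": 0,"gripper": 1}
    - {"dx": -0.97,"dy": 0.34,"dz": 0,"twist": 0,"gripper": 1}
    - {"dx": -0.97,"dy": 0.34,"dz": 0,"twist": 0,"gripper": 1}
    - {"dx": -0.97,"dy": 0.34,"dz": 0,"twist": 0,"gripper": 1}
    - {"dx": -0.97,"dy": 0.34,"dz": 0,"twist": 0,"gripper": 1}
    - {"dx": 0,"dy": 0,"dz": 0,"twist": 0,"gripper": 1}

```text
t: 23.45
tcp_pos: [0.4574, -0.2798, 0.2023]
orientation: [-2.54, -1.848, 0.001]
force: [0.0, 0.8, -1.5]
grip_width: -0.0002
finger_force: 0.0
```

>>> move_arm:
  motion:
    - {"dx": 0,"dy": 0,"dz": 1,"twist": 0,"gripper": 1}
    - {"dx": 0,"dy": 0,"dz": 1,"twist": 0,"gripper": 1}
    - {"dx": 0,"dy": 0,"dz": 1,"twist": 0,"gripper": 1}
    - {"dx": 0,"dy": 0,"dz": 1,"twist": 0,"gripper": 1}
    - {"dx": 0,"dy": 0,"dz": 1,"twist": 0,"gripper": 1}
    - {"dx": 0,"dy": 0,"dz": 1,"twist": 0,"gripper": 1}
    - {"dx": 0,"dy": 0,"dz": 0.6,"twist": 0,"gripper": 1}
    - {"dx": 0,"dy": 0,"dz": 0,"twist": 0,"gripper": 1}

```text
t: 24.25
tcp_pos: [0.4567, -0.2776, 0.0694]
orientation: [-2.537, -1.849, 0.001]
force: [-0.1, 0.1, 0.7]
grip_width: 0.0001
finger_force: 0.0
```

```bash
python3 s.py
```

```text
24.25 [ 0.4567 -0.2776  0.0694] toolx ang 72.18 tilt [-0.0021  0.0015 -1.    ] [-0.546  0.383 -0.262  0.928  0.     1.336] [-0.05  0.14  0.74] 0.00012114788361980399 [ 0.046  0.049 -0.013]
```

>>> move_arm:
  motion:
    - {"dx": 0,"dy": 0,"dz": 0.4,"twist": 0,"gripper": 1}
    - {"dx": 0,"dy": 0,"dz": 0.3,"twist": 0,"gripper": 1}
    - {"dx": 0,"dy": 0,"dz": 0.3,"twist": 0,"gripper": 1}
    - {"dx": 0,"dy": 0,"dz": 0.3,"twist": 0,"gripper": 1}
    - {"dx": 0,"dy": 0,"dz": 0.2,"twist": 0,"gripper": 1}
    - {"dx": 0,"dy": 0,"dz": 0,"twist": 0,"gripper": 1}

```text
t: 24.85
tcp_pos: [0.4569, -0.279, 0.0402]
orientation: [-2.539, -1.849, 0.001]
force: [-3.7, 0.7, 6.4]
grip_width: 0.0
finger_force: 3.1
```

```bash
python3 s.py
```

```text
24.85 [ 0.4569 -0.279   0.0402] toolx ang 72.11 tilt [-8.e-04  1.e-04 -1.e+00] [-0.548  0.413 -0.301  0.858 -0.     1.335] [-3.69  0.72  6.41] 9.209354964763325e-06 [0.196 0.948 0.027]
```

Nearly there. I step down until the force jumps at the stop.

>>> move_arm:
  motion:
    - {"dx": 0,"dy": 0,"dz": 0.1,"twist": 0,"gripper": 1}
    - {"dx": 0,"dy": 0,"dz": 0.05,"twist": 0,"gripper": 1}
    - {"dx": 0,"dy": 0,"dz": 0,"twist": 0,"gripper": 1}

```text
t: 25.15
tcp_pos: [0.4569, -0.279, 0.0376]
orientation: [-2.54, -1.849, 0.001]
force: [-3.3, 1.0, 6.9]
grip_width: 0.0002
finger_force: 3.6
```

>>> move_arm:
  motion:
    - {"dx": 0,"dy": 0,"dz": 0.05,"twist": 0,"gripper": 1}
    - {"dx": 0,"dy": 0,"dz": 0.03,"twist": 0,"gripper": 1}
    - {"dx": 0,"dy": 0,"dz": 0,"twist": 0,"gripper": 1}

```text
t: 25.45
tcp_pos: [0.457, -0.2791, 0.0366]
orientation: [2.54, 1.849, -0.001]
force: [-8.1, 3.0, 18.3]
grip_width: 0.0001
finger_force: 9.2
```

It's at the stop (18 N). Release and retreat upward.

>>> move_arm:
  motion:
    - {"dx": 0,"dy": 0,"dz": -0.3,"twist": 0,"gripper": 1}
    - {"dx": 0,"dy": 0,"dz": -0.6,"twist": 0,"gripper": 1}
    - {"dx": 0,"dy": 0,"dz": -1,"twist": 0,"gripper": 1}
    - {"dx": 0,"dy": 0,"dz": -1,"twist": 0,"gripper": 1}
    - {"dx": 0,"dy": 0,"dz": -1,"twist": 0,"gripper": 1}
    - {"dx": 0,"dy": 0,"dz": -1,"twist": 0,"gripper": 1}
    - {"dx": 0,"dy": 0,"dz": -1,"twist": 0,"gripper": 1}
    - {"dx": 0,"dy": 0,"dz": 0,"twist": 0,"gripper": 1}

```text
t: 26.25
tcp_pos: [0.4584, -0.2797, 0.1569]
orientation: [2.537, 1.847, 0.002]
force: [0.7, -0.6, -0.7]
grip_width: 0.0001
finger_force: 0.0
```

```bash
python3 s.py; python3 - <<'E'
from h import *
im,P,*_=grab('side'); z=np.load('side0.npz'); P0=z['P']; 
# loose items moved? and paddle back: compare depth away from arm
d=np.abs(P[...,2]-P0[...,2])
for n,(u,v) in dict(cupA=(213,246),bottle=(300,165),spare=(375,210),caliper=(420,293),strip=(300,230),house=(372,328),tray=(185,200)).items(): print(n,np.nanmedian(d[v-3:v+4,u-3:u+4]).round(4))
g=P[(abs(P[...,0]-.45)<.06)&(abs(P[...,1]-.328)<.07)&(P[...,2]>.05)&(P[...,2]<.065)]; print('grip',np.median(g,0),len(g))
print(r.close_job())
E
```

```text
26.25 [ 0.4584 -0.2797  0.1569] toolx ang 72.12 tilt [ 0.0034 -0.002  -1.    ] [-0.548  0.317 -0.123  1.128  0.     1.335] [ 0.73 -0.55 -0.67] 0.00013295162552148866 [-0.007 -0.012 -0.025]
cupA 0.0015
bottle 0.4344
spare 0.0013
caliper 0.0017
strip 0.2922
house 0.0015
tray 0.0017
grip [0.44687684 0.32398427 0.05614571] 142
the job is handed in; nothing more can be done
None
```

The stroke was made flush to flush at about half bed depth, the block set down flat in the tray, the paddle pressed to its stop and released, and the job handed in at 26 s; in the final check the arm hid the bottle and strip, and I did not check cup2 or the paddle's return.

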